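Pack two tins into the reference corner and lock the row with the clip-on keeper

TASK

Stand the green tin in the grey tray and push it gently and squarely home into the orange corner, let go, then do the same with the red tin, so that it stands against the green tin and the long orange wall. Then press the blue keeper straight down into the space left at the grey end until it sits on the tray walls and both black clips have snapped under the rims. Leave the tins tight in place and the label roll and measuring cup undisturbed.

Things in the scene. Friction and masses are not known exactly. Their poses are not given: they have to be found in the camera images.
- tray: shallow open tray fixed to the table, inside 76 mm (its x) by 205 mm (its y); origin at the centre of its underside. Floor 4 mm thick, walls 5 mm thick, tops 28 mm above the table; each long wall has an outward rim 5 mm wide, 5 mm thick (96 mm over the rims). The +x and +y walls are orange, inside faces at x = +38, y = +102.5 mm: the reference corner. Yaw within 0.25 rad of zero
- tray_corner (a point): the reference corner of the tray: where the inside faces of the two orange walls meet the tray floor (4 mm above the table); axes as the tray's
- tray_slot (a point): centre of the space left for the keeper at the grey (-y) end of the tray when both tins are packed tight, at the height of the wall tops (28 mm above the table); that space is 45 mm long along the tray's y; axes as the tray's
- tin_green_center (a point): centre of the closed green tin with a white band, a box 60 mm (its x, the way to grip it) by 90 mm (its y) by 100 mm high, about 0.3 kg (the mass varies); it stands upright; both ends are alike
- tin_red_center (a point): centre of the closed red tin with a white band, a box 60 mm (its x, the way to grip it) by 70 mm (its y) by 100 mm high, about 0.3 kg (the mass varies); it stands upright; both ends are alike
- keeper: blue keeper, origin at the centre of its underside. Lower block 72 (its x) by 40 mm (its y) enters the tray; the shoulders 20 mm above the underside come to rest on the long walls (underside then 8 mm above the table). A grip block 60 (x) by 28 mm (y) reaches 100 mm above the underside. Same either way round. 111 mm long in x over both clips; clips reach 1 mm above its underside
- keeper_grip (a point): point inside the keeper's grip block, 78 mm above its underside: a good place to grip it across its x (60 mm wide); axes as the keeper's
- clip_front (a joint): spring hinge of the black clip at the keeper's -x end: 0 rests, grows as the clip is forced outward (about 0.15 rad while it passes over the rim), springs back towards 0 when it has snapped under the rim. Pressing both clips over takes about 7 to 15 N straight down
- clip_back (a joint): the same for the black clip at the keeper's +x end
- label_roll: white roll of labels, 68 mm across and 40 mm high, origin at the centre of its underside; a bystander, leave it alone
- measure_cup: clear measuring cup, 57 mm across and 51 mm high, origin at the centre of its underside; a bystander, leave it alone
- impulse_sealer: blue bag sealer fixed on the table, 350 mm long, about along y, and 100 mm wide; origin under its middle. Its body is 70 mm high; its silver arm stands raised, sloping from 100 mm above the table at the end towards the tray up to 275 mm at the other end. The tins stand in front of it, the keeper behind it: carry them round it or well above it

How it is judged:
By the outcome, as a careful person would: the job done as asked, in the order asked, and still so for the second after the job is handed in, with the robot touching nothing.
It also fails if it takes over 72 s, if anything falls off the work surface, if the arm or the gripper's body presses on something with over 40 N, if the wrist force passes 120 N, or if a joint passes its speed limit or range.

ROBOT

A 6-joint arm with a two-finger parallel gripper is mounted at the origin on a cart in front of the work surface, level with it; the furniture and walls round the work are solid. World frame = base frame: x ahead of the robot, y to its left, z up, the work surface at z = 0. Lengths are in m, angles in degrees, forces in N, time in s.
With the tool pointing down it reaches from about 0.35 to 0.875 m from the base axis. Payload 4.2 kg.
Tool frame: the origin (TCP) lies on the front face of the gripper's body, between the roots of the fingers; the fingertips stand 70 mm ahead of it and the grasp point (between the pads) lies 51 mm ahead of it (r.nose_length is the distance from the TCP to the fingertips, in m); z points along the fingers, y is the direction in which the jaws open and shut (so a half turn about z gives the same grasp; the last joint's range is limited). The gripper opens to 87 mm and grips with 3 to 60 N. Pads are 19 mm wide; open, the fingers measure 117 mm over their backs; the gripper's body (75 mm by 190 mm) begins 51 mm behind the grasp point.
Start: joints at [90.275, 22.042, 0.453, 0, -68.411, -14.817], TCP at [0.157, 0.605, 0.292] pointing down, gripper open.
Joint ranges: [-179.83, 179.83], [-69.29, 118.12], [-61.27, 80.66], [-181.25, 117.63], [-171.15, -9.14], [-177.46, 177.46]. Speed limits (degrees/s): [159.86, 159.86, 180, 180, 180, 180].

INTERFACE

Orientations are given as a 3x3 rotation matrix whose columns are the frame's x, y, z axes.
In Python, from station import telemetry, capture, order, r gives the robot as it stands.
- The arm moves only by the tool drive_tool, never from a script. Its argument "series" is a list of rows, each a list of 4 numbers: the shift along the tool's x, y, z as a fraction of full scale, then the turn about the tool's z as a fraction of full scale. In form: [[dx, dy, dz, turn], ...]. A call has 1 to 10 rows; each row is the pose to reach, as a shift and turn from the pose commanded when the call began, along the tool's axes at that moment; what a row does not reach only later rows make up. Full scale, the value 1, is 0.12 m for a shift and 2 rad for a turn. A row lasts 1/8 s, in which the tool goes at most 62.5 mm and 10.7 degrees, less where a joint would pass 70% of its speed; a pose out of reach is approached as far as the arm can. A call with a number of a shift or a turn outside -1 to 1 is refused whole. A call with a gripper value outside its range is refused whole. "fingers" is the finger opening in mm, from 0 to 87, set as the call begins (left out, the last holds). The fingers move at their own pace and stop on an object; the grip force is fixed at half the most. Time passes only in rows, so rows that repeat a pose let the fingers close. It gives the time, the measured TCP pose, the force and the opening at its end, in the units of the state.
- telemetry.sense(): the state, without advancing time (a new reading comes with each control period).
- capture(name): name is "scene" or "top" or "wrist"; returns a dict with "color" (420x560x3 uint8, blue, green, red), "fx", "fy", "cx", "cy" (pixels), "eye" and "attitude" of the camera in the world; the wrist camera has in their place "mount" (4x4, takes a point from camera to tool coordinates, whose origin is the TCP and whose axes are the flange's). Camera axes: x right, y up, looking along -z (the intrinsics and any distortion apply to the point x, -y, -z); pixel columns grow to the right and rows downward; lengths in m; the calibration is good to about 2 mm. A picture is of the moment at which its call begins: read the wrist's pose just before it. There is no depth.
- order.finish_job(): hands the job in, once; it reports no verdict.
The state is a dict: "time_s": time; "joints": joint angles; "joint_velocities": joint speeds; "effort": joint torques, N m; "tcp_pos": TCP position; "ee_rot": TCP orientation; "wrist_force": force on the tool from outside, world axes, zero at the start; "moment": the same for the moment, N m; "gripper_width": opening from 0.0 (shut) to 1.0 (fully open).
Only numpy, scipy, OpenCV 4.12 (cv2) and the standard library are available. Lean on these libraries where they do the work, as an engineer would, in place of code of your own. Each camera call takes 0.05 s, during which the arm holds its last target. There are 200 camera calls.

## Working session

There is one attempt and no reset: what is moved stays moved. The work goes in short steps, Python scripts to look and compute and a tool call to move; the robot and the scene stay as the last step left them, time stands still between calls to the robot, and variables do not carry over. Pictures are saved under pics/ and viewed, about 8 in all and at most 12, crops included, and the job is handed in when it is done.

Besides the shell and the picture viewer there is one more tool, called after "Call:" in YAML: its name, and indented under it one key for each argument. drive_tool: Moves the arm, as the interface text tells. Shift numbers are shares of 0.12 m and turn numbers shares of 2 rad, none past 1 either way. Its arguments: {"type":"object","properties":{"series":{"type":"array","items":{"type":"array","items":{"type":"number","minimum":-1,"maximum":1}}},"fingers":{"type":"number"}},"required":["series"]}

```bash
ls; mkdir -p pics; python3 - <<'E'
from station import telemetry, capture, order, r
import cv2, numpy as np
print(telemetry.sense(), r.nose_length)
for n in ("scene","top"):
    c=capture(n); cv2.imwrite(f"pics/{n}0.png",c["color"]); print(n,{k:v for k,v in c.items() if k!="color"})
c=capture("wrist"); cv2.imwrite("pics/wrist0.png",c["color"]); print({k:v for k,v in c.items() if k!="color"})
E
```

```text
pics
{'time_s': 0.0, 'joints': array([ 9.02731649e+01,  2.20912325e+01,  3.80643062e-01, -2.95657156e-02,
       -6.84096941e+01, -1.48166053e+01]), 'joint_velocities': array([-0.06009356,  0.09138184, -0.03197579, -0.09773295,  0.01942437,
        0.02978182]), 'effort': array([-8.56093102e-04, -3.90659451e+01,  1.87404907e+01,  4.21999678e+00,
        1.09770408e-02, -1.94556237e-04]), 'tcp_pos': array([0.15680588, 0.6045552 , 0.29115886]), 'ee_rot': array([[ 9.67909722e-01, -2.51297731e-01, -4.69800442e-04],
       [-2.51298159e-01, -9.67907443e-01, -2.10156041e-03],
       [ 7.33940175e-05,  2.15218074e-03, -9.99997681e-01]]), 'wrist_force': array([0.47073356, 0.13610557, 0.11247939]), 'moment': array([ 0.01293163, -0.06111016, -0.06249703]), 'gripper_width': 1.0030495216491768} 0.0697
scene {'fx': 432.27630334764825, 'fy': 432.27630334764825, 'cx': 275.213594998303, 'cy': 201.68542647892681, 'eye': array([ 0.0311621 , -0.53528717,  1.08380951]), 'attitude': array([[ 0.71176313,  0.54571521, -0.44225349],
       [-0.70217949,  0.53632552, -0.4682936 ],
       [-0.01836311,  0.64385545,  0.76492676]])}
top {'fx': 432.67128862976216, 'fy': 432.67128862976216, 'cx': 285.20874359445037, 'cy': 205.13764658301346, 'eye': array([0.37163674, 0.10678136, 1.09219166]), 'attitude': array([[-0.06222915,  0.97003662, -0.23485418],
       [-0.99805645, -0.05970484,  0.01785073],
       [ 0.00329393,  0.23550857,  0.97186669]])}
{'fx': 345.9346293864969, 'fy': 345.9346293864969, 'cx': 275.98196668247795, 'cy': 201.52963695834666, 'mount': array([[ 1.31198684e-03,  9.69399197e-01,  2.45486204e-01,
         6.69623249e-02],
       [ 9.99999105e-01, -1.20773024e-03, -5.75237765e-04,
        -6.48035871e-04],
       [-2.61153914e-04,  2.45486739e-01, -9.69399914e-01,
        -9.31932186e-02],
       [ 0.00000000e+00,  0.00000000e+00,  0.00000000e+00,
         1.00000000e+00]])}
```

View pics/top0.png

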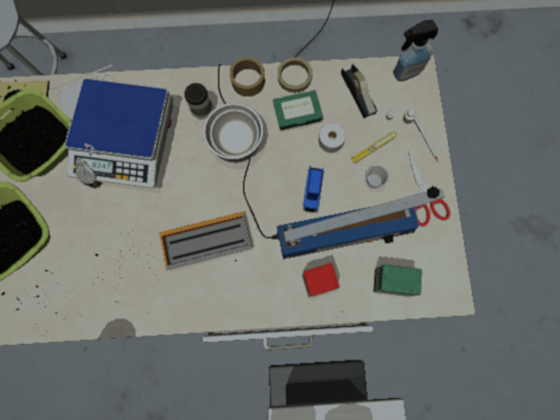

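View pics/scene0.png

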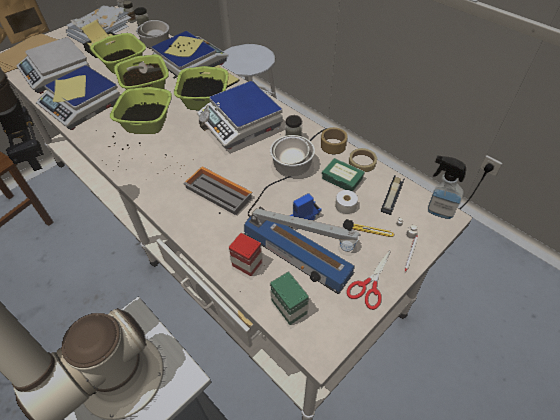

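Top view: the tray (162-250, 213-268) has its orange end on the left (+y). The red tin is at (322,280), the green tin at (398,280), the keeper at (314,188), the roll at (332,137), the cup at (375,177), and the sealer runs from (280,240) to (440,205). The scene view agrees.

```bash
cat > h.py <<'E'
import cv2, numpy as np
from station import telemetry, capture, order, r
def cam(name):
    s=telemetry.sense(); c=capture(name)
    if name=="wrist":
        m=c["mount"]; R=s["ee_rot"]; c["eye"]=R@m[:3,3]+s["tcp_pos"]; c["attitude"]=R@m[:3,:3]
    return c
def cast(c,uv,z):
    uv=np.atleast_2d(uv).astype(float)
    d=np.c_[(uv[:,0]-c["cx"])/c["fx"],-(uv[:,1]-c["cy"])/c["fy"],-np.ones(len(uv))]@c["attitude"].T
    return c["eye"]+d*((z-c["eye"][2])/d[:,2])[:,None]
def proj(c,P):
    q=(np.atleast_2d(P)-c["eye"])@c["attitude"]
    return np.c_[c["cx"]+c["fx"]*q[:,0]/-q[:,2], c["cy"]+c["fy"]*q[:,1]/q[:,2]]
def mask(c,lo,hi,box=None):
    m=cv2.inRange(cv2.cvtColor(c["color"],cv2.COLOR_BGR2HSV),np.array(lo),np.array(hi))
    if box is not None:
        k=np.zeros_like(m); x0,y0,x1,y1=box; k[y0:y1,x0:x1]=255; m&=k
    return m
def big(m):
    cs,_=cv2.findContours(m,cv2.RETR_EXTERNAL,cv2.CHAIN_APPROX_NONE)
    return max(cs,key=cv2.contourArea)[:,0,:]
def rect(c,ct,z):
    "min-area rectangle of contour cast on plane z (mm): centre, long axis yaw deg, sides"
    P=cast(c,ct,z)[:,:2].astype(np.float32)
    (cx,cy),(w,h),a=cv2.minAreaRect(P*1000)
    if w<h: w,h,a=h,w,a+90
    return np.round([cx,cy,(a+90)%180-90,w,h],1)
E
python3 - <<'E'
from h import *
c=cam("top")
hsv=cv2.cvtColor(c["color"],cv2.COLOR_BGR2HSV)
for n,p in dict(green=(400,280),red=(322,280),keeper=(314,185),orange=(165,250),tray=(180,243),sealer=(300,240)).items(): print(n,p,hsv[p[1],p[0]])
for n,lo,hi,box,z in [("green",(50,80,20),(90,255,255),(360,250,440,310),.1),("red",(0,150,60),(6,255,255),(295,255,350,305),.1),
  ("keeper",(105,120,40),(125,255,255),(295,160,330,215),.1),("orange",(8,120,60),(22,255,255),(150,200,262,275),.028),("sealer",(95,100,20),(125,255,255),(270,195,450,260),.07)]:
    ct=big(mask(c,lo,hi,box)); print(n,cv2.boundingRect(ct),rect(c,ct,z))
for n,u,z in [("armlow",(290,235),.1),("armhigh",(436,193),.275),("roll",(332,137),.04),("cup",(375,177),.03)]: print(n,cast(c,u,z))
cv2.imwrite("pics/topcrop.png",cv2.resize(c["color"][160:310,150:450],None,fx=2.6,fy=2.6,interpolation=cv2.INTER_CUBIC))
E
```

```text
green (400, 280) [ 73 108  99]
red (322, 280) [  1 199 149]
keeper (314, 185) [109 194 158]
orange (165, 250) [ 14 206  67]
tray (180, 243) [45  5 99]
sealer (300, 240) [106  64  87]
green (380, 265, 41, 30) [ 422.2 -160.5   79.6   91.1   58.4]
red (304, 264, 35, 32) [434.1  19.1 -77.3  69.2  57.3]
keeper (304, 167, 19, 44) [647.8  20.2 -12.  105.2  34.8]
orange (160, 212, 83, 55) [586.5 310.8 -59.  227.2  79.5]
sealer (278, 208, 140, 50) [552.7 -58.2 -82.2 336.5  75.9]
armlow [[0.53954631 0.08189622 0.1       ]]
armhigh [[ 0.57538439 -0.20459736  0.275     ]]
roll [[ 0.80052868 -0.04544497  0.04      ]]
cup [[ 0.68836456 -0.14753303  0.03      ]]
```

View pics/topcrop.png

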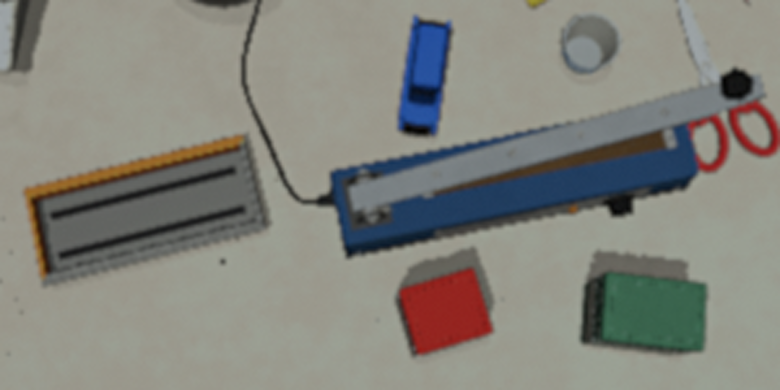

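Call:
drive_tool:
  series:
    - [1,0.97,-0.33,0]
    - [1,0.97,-0.33,0]
    - [1,0.97,-0.33,0]
  fingers: 87

```text
time_s: 0.57
tcp_pos: [0.2446, 0.4602, 0.3324]
ee_rot: [[0.968, -0.251, 0.0], [-0.251, -0.968, 0.0], [0.0, -0.0, -1.0]]
wrist_force: [0.2, -0.1, 1.0]
gripper_width: 0.996
```

Call:
drive_tool:
  series:
    - [1,0.97,0,0]
    - [1,0.97,0,0]
    - [1,0.97,0,0]

```text
time_s: 0.95
tcp_pos: [0.3314, 0.317, 0.332]
ee_rot: [[0.968, -0.252, 0.0], [-0.252, -0.968, 0.0], [0.0, -0.0, -1.0]]
wrist_force: [0.0, 0.5, -0.3]
gripper_width: 0.999
```

Call:
drive_tool:
  series:
    - [0.8,0.97,0,0]
    - [0.8,0.97,0,0]
    - [0.8,0.97,0,0]

```text
time_s: 1.32
tcp_pos: [0.3948, 0.18, 0.3319]
ee_rot: [[0.967, -0.254, -0.0], [-0.254, -0.967, 0.0], [-0.0, -0.0, -1.0]]
wrist_force: [0.9, 1.5, 0.1]
gripper_width: 0.999
```

Call:
drive_tool:
  series:
    - [0.5,0.97,0,0]
    - [0.5,0.97,0,0]
    - [0.5,0.97,0,0]

```text
time_s: 1.7
tcp_pos: [0.4233, 0.0517, 0.3317]
ee_rot: [[0.966, -0.257, -0.0], [-0.257, -0.966, -0.0], [-0.0, 0.0, -1.0]]
wrist_force: [0.0, 0.7, 0.5]
gripper_width: 1.005
```

Call:
drive_tool:
  series:
    - [0.39,0.97,0,0.75]
    - [0.39,0.97,0,0.75]
    - [0.39,0.97,0,0.75]
    - [0.39,0.97,0,0.75]
    - [0.39,0.97,0,0.75]
    - [0.39,0.97,0,0.75]
    - [0.39,0.97,0,0.75]
    - [0.39,0.97,0,0.75]
    - [0.39,0.97,0,0.75]
    - [0.39,0.97,0,0.75]

```text
time_s: 2.95
tcp_pos: [0.4394, -0.0691, 0.3318]
ee_rot: [[-0.179, -0.984, -0.0], [-0.984, 0.179, 0.0], [-0.0, 0.0, -1.0]]
wrist_force: [-0.6, 0.6, -0.6]
gripper_width: 0.997
```

```bash
cat >> h.py <<'E'
def st():
    s=telemetry.sense(); R=s["ee_rot"]
    print("t",round(s["time_s"],2),"tcp",np.round(s["tcp_pos"]*1000,1),"y-yaw",round(float(np.degrees(np.arctan2(R[1,1],R[0,1]))),2),"tilt",np.round(R[:2,2],4),"F",np.round(s["wrist_force"],1),"M",np.round(s["moment"],2),"w",round(s["gripper_width"]*87,1),"j",np.round(s["joints"],0)); return s
E
python3 - <<'E'
from h import *
st(); c=cam("wrist"); cv2.imwrite("pics/w1.png",c["color"])
for n,lo,hi in [("green",(50,80,20),(90,255,255)),("red",(0,150,60),(6,255,255))]:
    ct=big(mask(c,lo,hi)); print(n,cv2.boundingRect(ct),rect(c,ct,.1))
E
```

```text
t 2.95 tcp [439.4 -69.1 331.8] y-yaw 169.71 tilt [-0.      0.0001] F [-0.6  0.6 -0.6] M [ 0.09 -0.07  0.  ] w 86.8 j [ 12.   2. -19.  -0. -68. -22.]
green (245, 28, 66, 103) [ 421.5 -162.3   79.8   86.    57.2]
red (260, 229, 63, 26) [434.9 -10.  -10.2  62.4  26.5]
```

View pics/w1.png

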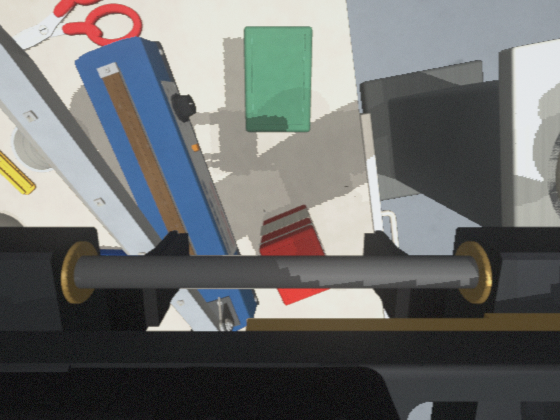

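Call:
drive_tool:
  series:
    - [0.784,0.005,0,0]
    - [0.784,0.005,0.3,0]
    - [0.784,0.005,0.65,0]
    - [0.784,0.005,1,0]
    - [0.784,0.005,1,0]

```text
time_s: 3.62
tcp_pos: [0.4199, -0.1619, 0.2095]
ee_rot: [[-0.181, -0.983, -0.008], [-0.983, 0.181, 0.0], [0.001, 0.008, -1.0]]
wrist_force: [-0.1, -0.7, 0.7]
gripper_width: 1.0
```

```bash
python3 - <<'E'
from h import *
s=st(); R=s["ee_rot"]; c=cam("wrist")
ct=big(mask(c,(50,80,20),(90,255,255))); print(cv2.boundingRect(ct),rect(c,ct,.1))
b=cv2.boundingRect(ct)
# side edges of the top within visible rows
m=mask(c,(50,80,20),(90,255,255)); L=[];Q=[]
for v in range(b[1]+15,b[1]+b[3]-15,5):
    u=np.where(m[v])[0]; L.append((u.min(),v)); Q.append((u.max()+1,v))
for e in (L,Q): print(np.round((cast(c,e,.1)-s["tcp_pos"])@R[:,1]*1000,1))
cv2.imwrite("pics/w2.png",c["color"])
E
```

```text
t 3.62 tcp [ 419.9 -161.9  209.5] y-yaw 169.55 tilt [-0.0075  0.0004] F [-0.1 -0.7  0.7] M [ 0.09 -0.09  0.02] w 87.0 j [ -0.  10. -30.  -0. -51. -10.]
(226, 152, 94, 103) [ 418.9 -174.8   79.4   63.8   57.3]
[-29.7 -30.4 -30.5 -30.  -28.9 -29.6 -29.1 -29.8 -29.3 -29.4 -30.1 -30.8
 -29.7 -30.5 -29.9]
[ 16.9  20.5  25.3  24.8  25.5  25.6  26.3  25.8  25.9  26.6  25.5  26.8
  26.9 129.6  25.9]
```

Call:
drive_tool:
  series:
    - [0,0,0.3,0]
    - [0,0,0.632,0]
    - [0,0,0.632,0]
    - [0,0,0.632,0]

```text
time_s: 4.18
tcp_pos: [0.4236, -0.162, 0.1383]
ee_rot: [[-0.181, -0.984, 0.004], [-0.984, 0.181, -0.001], [-0.0, -0.004, -1.0]]
wrist_force: [0.6, -0.0, 0.2]
gripper_width: 1.003
```

Call:
drive_tool:
  series:
    - [0,0,0,0]
    - [0,0,0,0]
    - [0,0,0,0]
    - [0,0,0,0]
    - [0,0,0,0]
    - [0,0,0,0]
  fingers: 50

```text
time_s: 4.92
tcp_pos: [0.4216, -0.162, 0.1363]
ee_rot: [[-0.182, -0.983, -0.0], [-0.983, 0.182, -0.0], [0.0, 0.0, -1.0]]
wrist_force: [-2.5, 1.6, 6.0]
gripper_width: 0.686
```

Call:
drive_tool:
  series:
    - [0,0,-0.2,0]
    - [0,0,-0.5,0]
    - [0,0,-1,0]
    - [0,0,-1,0]

```text
time_s: 5.42
tcp_pos: [0.424, -0.1622, 0.2598]
ee_rot: [[-0.181, -0.983, 0.01], [-0.983, 0.181, -0.001], [-0.001, -0.01, -1.0]]
wrist_force: [-0.1, -0.3, -3.9]
gripper_width: 0.682
```

```bash
python3 - <<'E'
from h import *
st(); c=cam("wrist"); cv2.imwrite("pics/w3.png",c["color"])
c=cam("top"); cv2.imwrite("pics/t3.png",c["color"])
E
```

```text
t 5.42 tcp [ 424.  -162.2  259.8] y-yaw 169.54 tilt [ 0.0104 -0.0008] F [-0.1 -0.3 -3.9] M [ 0.13 -0.02 -0.01] w 59.3 j [ -0.   7. -26.   0. -57. -10.]
```

```bash
cat > tray.py <<'E'
from h import *
def line(P):
    v=cv2.fitLine(P[:,:2].astype(np.float32),cv2.DIST_HUBER,0,1e-5,1e-5)[:,0]; return v[:2],v[2:]
def est(n,box,cols,rows):
    c=cam(n); m=mask(c,(7,110,50),(24,255,255),box)
    ct=big(cv2.morphologyEx(m,cv2.MORPH_CLOSE,np.ones((3,3)))); k=np.zeros_like(m); cv2.drawContours(k,[ct],-1,255,-1)
    A=cast(c,[(u,np.where(k[:,u])[0].min()-.5) for u in range(*cols)],.028)
    B=cast(c,[(np.where(k[v])[0].min()-.5,v) for v in range(*rows)],.028)
    (dA,pA),(dB,pB)=line(A),line(B)
    if dA[1]<0:dA=-dA
    if dB[0]<0:dB=-dB
    yaw=np.degrees(np.arctan2(-dA[0],dA[1])); yawB=np.degrees(np.arctan2(dB[1],dB[0]))
    t=np.linalg.solve(np.c_[dA,-dB],pB-pA); C=pA+t[0]*dA   # outer corner (48,107.5)
    a=np.radians(yaw); R=np.array([[np.cos(a),-np.sin(a)],[np.sin(a),np.cos(a)]])
    o=C-R@[.048,.1075]
    print(n,"bbox",cv2.boundingRect(ct),"yaw",yaw,yawB,"outer corner",C*1000,"origin",o*1000); return o,R,c
if __name__=="__main__":
    for a in [("top",(150,200,262,275),(170,240),(222,258)),("scene",(175,160,262,220),(204,246),(174,182))]:
        o,R,c=est(*a)
        g=cv2.resize(c["color"][a[1][1]:a[1][3],a[1][0]:a[1][2]],None,fx=5,fy=5,interpolation=cv2.INTER_CUBIC)
        for q in [(48,107.5),(48,-107.5),(-48,-107.5),(-48,107.5),(38,102.5),(38,-102.5),(-38,-102.5),(-38,102.5)]:
            p=proj(c,np.r_[o+R@(np.array(q)/1000),.028])[0]
            cv2.circle(g,tuple(int(x) for x in (p+.5-a[1][:2])*5),3,(255,0,255),-1)
        cv2.imwrite(f"pics/tray_{a[0]}.png",g)
    a,b=[cv2.imread(f"pics/tray_{n}.png") for n in("top","scene")]
    w=max(a.shape[1],b.shape[1]); f=lambda x:cv2.copyMakeBorder(x,0,0,0,w-x.shape[1],cv2.BORDER_CONSTANT)
    cv2.imwrite("pics/tray.png",cv2.resize(np.vstack([f(a),f(b)]),None,fx=.85,fy=.85))
E
python3 tray.py
```

```text
top bbox (160, 212, 84, 55) yaw 10.862642 -49.89567 outer corner [589.6219  349.19592] origin [562.74090508 234.57628983]
scene bbox (186, 167, 66, 29) yaw 10.82349 12.016063 outer corner [576.3225  407.90558] origin [549.36318144 293.30433449]
```

View pics/tray.png

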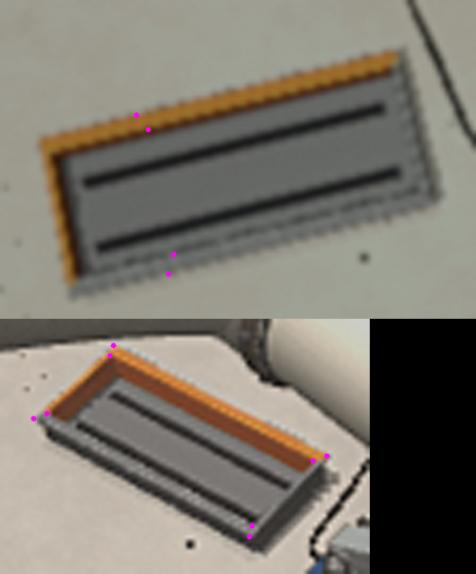

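```bash
sed -i 's/(222,258)/(232,262)/' tray.py; python3 tray.py; python3 - <<'E'
import cv2; g=cv2.imread('pics/tray_top.png'); cv2.imwrite('pics/tray2.png',g)
E
```

```text
top bbox (160, 212, 84, 55) yaw 10.885201 10.995656 outer corner [578.8059  405.50803] origin [551.97005892 290.8777976 ]
scene bbox (186, 167, 66, 29) yaw 10.82349 12.016063 outer corner [576.3225  407.90558] origin [549.36318144 293.30433449]
```

View pics/tray2.png

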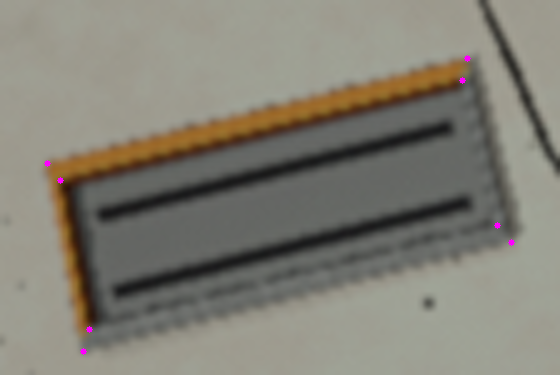

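Call:
drive_tool:
  series:
    - [0,0,-0.5,0]
    - [-0.4,0,-0.5,0]
    - [-0.9,0,-0.5,0]
    - [-0.9,0,-0.5,0]

```text
time_s: 6.22
tcp_pos: [0.4417, -0.0527, 0.3149]
ee_rot: [[-0.176, -0.984, -0.002], [-0.984, 0.176, 0.0], [-0.0, 0.002, -1.0]]
wrist_force: [-1.1, -0.1, -3.7]
gripper_width: 0.686
```

Call:
drive_tool:
  series:
    - [-0.5,0,0,0]
    - [-1,0,0,0]
    - [-1,0,0,0]

```text
time_s: 6.6
tcp_pos: [0.4637, 0.0648, 0.3147]
ee_rot: [[-0.178, -0.984, -0.002], [-0.984, 0.178, -0.001], [0.001, 0.002, -1.0]]
wrist_force: [-0.7, -0.3, -4.5]
gripper_width: 0.687
```

Call:
drive_tool:
  series:
    - [-0.5,0,0,0]
    - [-1,0,0,0]
    - [-1,0,0,0]

```text
time_s: 6.98
tcp_pos: [0.4857, 0.1823, 0.3144]
ee_rot: [[-0.179, -0.984, -0.002], [-0.984, 0.179, -0.001], [0.002, 0.002, -1.0]]
wrist_force: [-1.0, -0.6, -3.7]
gripper_width: 0.689
```

Call:
drive_tool:
  series:
    - [-0.5,0,0,0]
    - [-1,0,0,0]
    - [-1,0,0,0]

```text
time_s: 7.35
tcp_pos: [0.5075, 0.3, 0.3137]
ee_rot: [[-0.18, -0.984, -0.002], [-0.984, 0.18, -0.002], [0.002, 0.002, -1.0]]
wrist_force: [-0.3, -0.1, -4.6]
gripper_width: 0.687
```

Call:
drive_tool:
  series:
    - [-0.4,-0.224,0,-0.186]
    - [-0.4,-0.224,0,-0.186]
    - [-0.4,-0.224,0,-0.186]
    - [-0.4,-0.224,0,-0.186]
    - [-0.4,-0.224,0,-0.186]

```text
time_s: 7.98
tcp_pos: [0.5419, 0.3396, 0.3164]
ee_rot: [[0.186, -0.983, 0.0], [-0.983, -0.186, 0.0], [-0.0, -0.0, -1.0]]
wrist_force: [0.3, 0.4, -3.3]
gripper_width: 0.687
```

```bash
python3 - <<'E'
from h import *
s=st(); c=cam("wrist"); cv2.imwrite("pics/w4.png",c["color"])
E
```

```text
t 7.97 tcp [541.9 339.6 316.4] y-yaw -169.3 tilt [0.0002 0.0002] F [ 0.3  0.4 -3.3] M [ 0.09 -0.04  0.  ] w 59.8 j [ 47.  23.   5.  -0. -72. -36.]
```

View pics/w4.png

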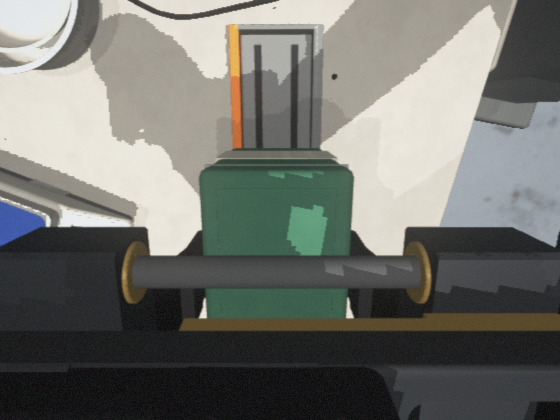

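```bash
python3 - <<'E'
from h import *
from tray import line
s=st(); c=cam("wrist"); R=s["ee_rot"]
m=mask(c,(7,100,60),(24,255,255),(200,15,260,150))
for nm,f in (("outer",lambda u:u.min()),("inner",lambda u:u.max()+1)):
    E=[(f(np.where(m[v])[0]),v) for v in range(35,135,3) if m[v].any()]
    P=cast(c,E,.028); d,p=line(P); d=d*np.sign(d[1])
    print(nm,"yaw",np.degrees(np.arctan2(-d[0],d[1])),"perp dist from TCP axis (mm)",np.dot(p-s["tcp_pos"][:2],[d[1],-d[0]])*1000)
g=cv2.cvtColor(c["color"],cv2.COLOR_BGR2GRAY).astype(int)
for v in (50,80,110): print(v,list(zip(range(312,332),g[v,312:332])))
print([ (v,g[v,280]) for v in range(15,45)])
E
```

```text
t 8.03 tcp [541.9 339.8 316.5] y-yaw -169.27 tilt [0.0003 0.0003] F [-1.   0.4 -3.3] M [ 0.11 -0.03 -0.06] w 59.9 j [ 47.  23.   5.   0. -72. -36.]
outer yaw 11.190382 perp dist from TCP axis (mm) 47.27707985699794
inner yaw 11.108186 perp dist from TCP axis (mm) 35.821867588444064
50 [(312, np.int64(74)), (313, np.int64(112)), (314, np.int64(153)), (315, np.int64(174)), (316, np.int64(198)), (317, np.int64(197)), (318, np.int64(175)), (319, np.int64(153)), (320, np.int64(128)), (321, np.int64(118)), (322, np.int64(120)), (323, np.int64(139)), (324, np.int64(161)), (325, np.int64(161)), (326, np.int64(162)), (327, np.int64(159)), (328, np.int64(161)), (329, np.int64(157)), (330, np.int64(155)), (331, np.int64(159))]
80 [(312, np.int64(72)), (313, np.int64(103)), (314, np.int64(116)), (315, np.int64(119)), (316, np.int64(122)), (317, np.int64(121)), (318, np.int64(119)), (319, np.int64(117)), (320, np.int64(117)), (321, np.int64(114)), (322, np.int64(139)), (323, np.int64(161)), (324, np.int64(160)), (325, np.int64(162)), (326, np.int64(161)), (327, np.int64(161)), (328, np.int64(161)
[... 437 characters left out ...]
4(144)), (329, np.int64(145)), (330, np.int64(146)), (331, np.int64(141))]
[(15, np.int64(229)), (16, np.int64(228)), (17, np.int64(229)), (18, np.int64(229)), (19, np.int64(229)), (20, np.int64(229)), (21, np.int64(229)), (22, np.int64(227)), (23, np.int64(209)), (24, np.int64(167)), (25, np.int64(170)), (26, np.int64(174)), (27, np.int64(174)), (28, np.int64(146)), (29, np.int64(90)), (30, np.int64(73)), (31, np.int64(74)), (32, np.int64(72)), (33, np.int64(79)), (34, np.int64(125)), (35, np.int64(169)), (36, np.int64(175)), (37, np.int64(173)), (38, np.int64(174)), (39, np.int64(176)), (40, np.int64(174)), (41, np.int64(176)), (42, np.int64(175)), (43, np.int64(176)), (44, np.int64(178))]
```

Call:
drive_tool:
  series:
    - [0,0,0.3,-0.002]
    - [0,0,0.7,-0.002]
    - [0,0,1,-0.002]
    - [0,0,1,-0.002]

```text
time_s: 8.57
tcp_pos: [0.5405, 0.3392, 0.1929]
ee_rot: [[0.191, -0.982, -0.006], [-0.982, -0.191, -0.005], [0.004, 0.007, -1.0]]
wrist_force: [-0.8, 0.2, -2.7]
gripper_width: 0.687
```

Call:
drive_tool:
  series:
    - [0,0,0.2,0]
    - [0,0,0.38,0]
    - [0,0,0.38,0]
    - [0,0,0.42,0]
    - [0,0,0.44,0]
    - [0,0,0.44,0]
    - [0,0,0.44,0]

```text
time_s: 9.45
tcp_pos: [0.5421, 0.3406, 0.1436]
ee_rot: [[0.192, -0.981, 0.001], [-0.981, -0.192, 0.0], [-0.0, -0.001, -1.0]]
wrist_force: [0.7, 0.5, -4.0]
gripper_width: 0.685
```

```bash
python3 - <<'E'
from h import *
s=st()
E
```

```text
t 9.45 tcp [542.1 340.6 143.6] y-yaw -168.94 tilt [0.0005 0.0004] F [ 0.7  0.5 -4. ] M [ 0.08 -0.05  0.  ] w 59.6 j [ 47.  31.  -8.   0. -51. -36.]
```

Call:
drive_tool:
  series:
    - [0,0,0.02,0]
    - [0,0,0.02,0]
    - [-0.01,0,0.02,0]
    - [-0.02,0,0.02,0]
    - [-0.03,0,0.02,0]
    - [-0.04,0,0.02,0]
    - [-0.04,0,0.02,0]

```text
time_s: 10.32
tcp_pos: [0.541, 0.3454, 0.1408]
ee_rot: [[0.192, -0.981, 0.0], [-0.981, -0.192, 0.0], [-0.0, -0.0, -1.0]]
wrist_force: [0.8, 0.3, -3.4]
gripper_width: 0.684
```

Call:
drive_tool:
  series:
    - [-0.005,0,0,0]
    - [-0.01,0,0,0]
    - [-0.01,0,0,0]

```text
time_s: 10.7
tcp_pos: [0.5409, 0.3464, 0.1408]
ee_rot: [[0.192, -0.981, 0.0], [-0.981, -0.192, 0.0], [-0.0, -0.0, -1.0]]
wrist_force: [0.5, 0.2, -4.2]
gripper_width: 0.689
```

Call:
drive_tool:
  series:
    - [-0.005,0,0,0]
    - [-0.01,0,0,0]
    - [-0.01,0,0,0]

```text
time_s: 11.08
tcp_pos: [0.5406, 0.3476, 0.1408]
ee_rot: [[0.192, -0.981, 0.0], [-0.981, -0.192, 0.0], [-0.0, -0.0, -1.0]]
wrist_force: [-1.3, -0.1, -3.6]
gripper_width: 0.688
```

Call:
drive_tool:
  series:
    - [-0.005,0,0,0]
    - [-0.01,0,0,0]
    - [-0.01,0,0,0]

```text
time_s: 11.45
tcp_pos: [0.5404, 0.3488, 0.1408]
ee_rot: [[0.192, -0.981, 0.0], [-0.981, -0.192, 0.0], [-0.0, -0.0, -1.0]]
wrist_force: [0.6, 0.2, -3.4]
gripper_width: 0.69
```

Call:
drive_tool:
  series:
    - [-0.005,0,0,0]
    - [-0.005,0,0,0]

```text
time_s: 11.7
tcp_pos: [0.5403, 0.3494, 0.1408]
ee_rot: [[0.192, -0.981, 0.0], [-0.981, -0.192, 0.0], [-0.0, -0.0, -1.0]]
wrist_force: [0.3, -1.1, -3.8]
gripper_width: 0.689
```

Call:
drive_tool:
  series:
    - [-0.005,0,0,0]
    - [-0.005,0,0,0]

```text
time_s: 11.95
tcp_pos: [0.5401, 0.35, 0.1408]
ee_rot: [[0.192, -0.981, 0.0], [-0.981, -0.192, 0.0], [-0.0, -0.0, -1.0]]
wrist_force: [-0.2, 0.6, -4.2]
gripper_width: 0.687
```

Call:
drive_tool:
  series:
    - [-0.005,0,0,0]
    - [-0.005,0,0,0]

```text
time_s: 12.2
tcp_pos: [0.54, 0.3506, 0.1408]
ee_rot: [[0.192, -0.981, 0.0], [-0.981, -0.192, 0.0], [-0.0, -0.0, -1.0]]
wrist_force: [-0.1, -0.0, -3.8]
gripper_width: 0.684
```

Call:
drive_tool:
  series:
    - [-0.005,0,0,0]
    - [-0.005,0,0,0]

```text
time_s: 12.45
tcp_pos: [0.54, 0.3509, 0.1408]
ee_rot: [[0.192, -0.981, -0.0], [-0.981, -0.192, -0.001], [0.001, 0.0, -1.0]]
wrist_force: [0.9, -2.2, -3.4]
gripper_width: 0.69
```

Call:
drive_tool:
  series:
    - [-0.005,0,0,0]
    - [-0.005,0,0,0]

```text
time_s: 12.7
tcp_pos: [0.5399, 0.3511, 0.1409]
ee_rot: [[0.192, -0.981, -0.0], [-0.981, -0.192, -0.001], [0.001, 0.0, -1.0]]
wrist_force: [0.7, -3.5, -0.7]
gripper_width: 0.69
```

Call:
drive_tool:
  series:
    - [-0.003,-0.01,0,0]
    - [-0.003,-0.02,0,0]
    - [-0.003,-0.03,0,0]
    - [-0.003,-0.04,0,0]
    - [-0.003,-0.05,0,0]
    - [-0.003,-0.05,0,0]

```text
time_s: 13.45
tcp_pos: [0.5443, 0.352, 0.1407]
ee_rot: [[0.192, -0.981, -0.004], [-0.981, -0.192, -0.003], [0.003, 0.005, -1.0]]
wrist_force: [-3.7, -5.5, 1.0]
gripper_width: 0.686
```

Call:
drive_tool:
  series:
    - [0,-0.005,0,0]
    - [0,-0.005,0,0]

```text
time_s: 13.7
tcp_pos: [0.5447, 0.3521, 0.1407]
ee_rot: [[0.192, -0.981, -0.004], [-0.981, -0.192, -0.004], [0.003, 0.005, -1.0]]
wrist_force: [-3.0, -4.5, 1.5]
gripper_width: 0.692
```

Call:
drive_tool:
  series:
    - [0,-0.005,0,0]
    - [0,-0.005,0,0]

```text
time_s: 13.95
tcp_pos: [0.5453, 0.3522, 0.1407]
ee_rot: [[0.192, -0.981, -0.004], [-0.981, -0.192, -0.003], [0.003, 0.005, -1.0]]
wrist_force: [-4.0, -5.0, 1.0]
gripper_width: 0.686
```

Call:
drive_tool:
  series:
    - [0,-0.005,0,0]
    - [0,-0.005,0,0]

```text
time_s: 14.2
tcp_pos: [0.5459, 0.3523, 0.1407]
ee_rot: [[0.192, -0.981, -0.004], [-0.981, -0.192, -0.003], [0.003, 0.005, -1.0]]
wrist_force: [-3.5, -4.0, 0.7]
gripper_width: 0.686
```

Call:
drive_tool:
  series:
    - [0,-0.005,0,0]
    - [0,-0.005,0,0]

```text
time_s: 14.45
tcp_pos: [0.5465, 0.3525, 0.1407]
ee_rot: [[0.192, -0.981, -0.004], [-0.981, -0.192, -0.004], [0.003, 0.005, -1.0]]
wrist_force: [-4.2, -4.1, 1.1]
gripper_width: 0.685
```

Call:
drive_tool:
  series:
    - [0,-0.005,0,0]
    - [0,-0.005,0,0]

```text
time_s: 14.7
tcp_pos: [0.5471, 0.3526, 0.1407]
ee_rot: [[0.192, -0.981, -0.004], [-0.981, -0.192, -0.004], [0.003, 0.005, -1.0]]
wrist_force: [-4.3, -4.5, 1.4]
gripper_width: 0.685
```

Call:
drive_tool:
  series:
    - [0,-0.005,0,0]
    - [0,-0.005,0,0]

```text
time_s: 14.95
tcp_pos: [0.5477, 0.3527, 0.1407]
ee_rot: [[0.192, -0.981, -0.004], [-0.981, -0.192, -0.003], [0.003, 0.005, -1.0]]
wrist_force: [-3.4, -5.1, 1.9]
gripper_width: 0.682
```

```bash
python3 - <<'E'
from h import *
s=st()
E
```

```text
t 14.95 tcp [547.7 352.7 140.7] y-yaw -168.93 tilt [-0.0041 -0.0035] F [-3.4 -5.1  1.9] M [-1.49  1.24  0.12] w 59.3 j [ 47.  32.  -6.  -0. -52. -36.]
```

Call:
drive_tool:
  series:
    - [0,-0.005,0,0]
    - [0,-0.005,0,0]

```text
time_s: 15.2
tcp_pos: [0.548, 0.3527, 0.1407]
ee_rot: [[0.192, -0.981, -0.005], [-0.981, -0.192, -0.004], [0.003, 0.005, -1.0]]
wrist_force: [-5.4, -4.5, 1.8]
gripper_width: 0.688
```

Call:
drive_tool:
  series:
    - [0,-0.005,0,0]
    - [0,-0.005,0,0]

```text
time_s: 15.45
tcp_pos: [0.5481, 0.3528, 0.1407]
ee_rot: [[0.192, -0.981, -0.006], [-0.981, -0.192, -0.004], [0.003, 0.006, -1.0]]
wrist_force: [-6.3, -5.0, 3.0]
gripper_width: 0.689
```

Call:
drive_tool:
  series:
    - [0,-0.005,0,0]
    - [0,-0.005,0,0]

```text
time_s: 15.7
tcp_pos: [0.5483, 0.3528, 0.1407]
ee_rot: [[0.191, -0.981, -0.007], [-0.981, -0.191, -0.005], [0.003, 0.007, -1.0]]
wrist_force: [-7.3, -4.0, 3.9]
gripper_width: 0.69
```

Call:
drive_tool:
  series:
    - [0.004,0.007,0.005,0]
    - [0.004,0.007,0.01,0]
    - [0.004,0.007,0.01,0]
    - [0.004,0.007,0.01,0]

```text
time_s: 16.2
tcp_pos: [0.5481, 0.3526, 0.1406]
ee_rot: [[0.192, -0.981, -0.005], [-0.981, -0.192, -0.003], [0.002, 0.005, -1.0]]
wrist_force: [-7.5, -4.1, 5.8]
gripper_width: 0.688
```

```bash
python3 - <<'E'
from h import *
s=st()
E
```

```text
t 16.2 tcp [548.1 352.6 140.6] y-yaw -168.95 tilt [-0.0049 -0.0033] F [-7.5 -4.1  5.8] M [-1.38  2.48 -0.09] w 59.9 j [ 47.  32.  -6.  -0. -52. -36.]
```

Call:
drive_tool:
  series:
    - [0,0,0,0]
    - [0,0,0,0]
    - [0,0,0,0]
    - [0,0,0,0]
  fingers: 84

```text
time_s: 16.7
tcp_pos: [0.5506, 0.3542, 0.1399]
ee_rot: [[0.192, -0.981, 0.001], [-0.981, -0.192, 0.001], [-0.001, -0.001, -1.0]]
wrist_force: [0.0, -0.2, -0.2]
gripper_width: 0.951
```

```bash
python3 - <<'E'
from h import *
s=st()
E
```

```text
t 16.7 tcp [550.6 354.2 139.9] y-yaw -168.93 tilt [0.0011 0.0011] F [ 0.  -0.2 -0.2] M [ 0.07 -0.05 -0.02] w 82.7 j [ 47.  32.  -6.   0. -52. -36.]
```

Call:
drive_tool:
  series:
    - [0,0,-0.1,0]
    - [0,0,-0.4,0]
    - [0,0,-1,0]
    - [0,0,-1,0]
  fingers: 87

```text
time_s: 17.2
tcp_pos: [0.5522, 0.355, 0.2668]
ee_rot: [[0.193, -0.981, 0.01], [-0.981, -0.193, 0.008], [-0.006, -0.011, -1.0]]
wrist_force: [-0.1, -0.1, -0.8]
gripper_width: 0.999
```

Call:
drive_tool:
  series:
    - [0,0,-0.4,0]
    - [0.4,0.25,-0.4,0]
    - [0.91,0.645,-0.4,0]
    - [0.91,0.645,-0.4,0]

```text
time_s: 17.7
tcp_pos: [0.4935, 0.2288, 0.3085]
ee_rot: [[0.19, -0.982, 0.0], [-0.982, -0.19, 0.0], [-0.0, -0.0, -1.0]]
wrist_force: [1.1, 0.2, 0.7]
gripper_width: 0.998
```

Call:
drive_tool:
  series:
    - [0.45,0.32,0,-0.014]
    - [0.91,0.645,0,-0.014]
    - [0.91,0.645,0,-0.014]
    - [0.91,0.645,0,-0.014]

```text
time_s: 18.2
tcp_pos: [0.4407, 0.1097, 0.3083]
ee_rot: [[0.219, -0.976, 0.002], [-0.976, -0.219, 0.001], [-0.001, -0.002, -1.0]]
wrist_force: [0.0, -0.3, 0.4]
gripper_width: 0.999
```

```bash
python3 - <<'E'
from h import *
s=st(); c=cam("wrist"); cv2.imwrite("pics/w5.png",c["color"])
m=mask(c,(0,150,60),(6,255,255)); ct=big(m); print(cv2.boundingRect(ct),rect(c,ct,.1))
t=cam("top"); cv2.imwrite("pics/t5.png",t["color"])
ct=big(mask(t,(50,80,20),(90,255,255),(120,150,260,300))); print("green in tray",rect(t,ct,.104))
g=cv2.resize(t["color"][180:290,140:270],None,fx=3.2,fy=3.2,interpolation=cv2.INTER_CUBIC); h=c["color"][:352]
cv2.imwrite("pics/v5.png",cv2.resize(np.hstack([h,g]),None,fx=.8,fy=.8))
E
```

```text
t 18.2 tcp [440.7 109.7 308.3] y-yaw -167.37 tilt [0.0019 0.001 ] F [ 0.  -0.3  0.4] M [ 0.16 -0.06 -0.02] w 86.9 j [ 35.   4. -21.   0. -65. -22.]
(275, 45, 72, 86) [432.9  19.3 -77.3  67.2  58.2]
green in tray [547.5 346.4 -78.5  90.   60.4]
```

View pics/v5.png

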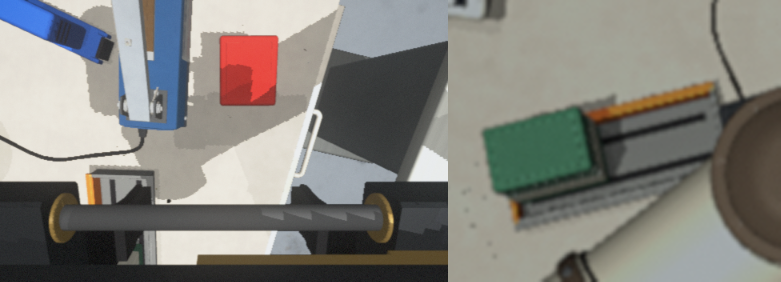

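```bash
python3 - <<'E'
from h import *
c=cam("scene")
b=(150,100,270,230)
m=mask(c,(50,60,20),(95,255,255),b); ct=big(m); print(cv2.boundingRect(ct),rect(c,ct,.104))
t=cv2.imread("pics/t5.png")
g=cv2.resize(c["color"][b[1]:b[3],b[0]:b[2]],None,fx=4.5,fy=4.5,interpolation=cv2.INTER_CUBIC)
# expected packed tin top corners in each (using that camera's own tray)
def R(y): a=np.radians(y); return np.array([[np.cos(a),-np.sin(a)],[np.sin(a),np.cos(a)]])
for q in [(-22,12.5),(38,12.5),(38,102.5),(-22,102.5)]:
    p=proj(c,np.r_[np.array([.5494,.2933])+R(10.95)@(np.array(q)/1000),.104])[0]; cv2.circle(g,tuple(int(x) for x in (p+.5-b[:2])*4.5),3,(255,0,255),-1)
T=cam("top"); h=cv2.resize(T["color"][190:290,150:260],None,fx=4.5,fy=4.5,interpolation=cv2.INTER_CUBIC)
for q in [(-22,12.5),(38,12.5),(38,102.5),(-22,102.5)]:
    p=proj(T,np.r_[np.array([.5520,.2909])+R(10.95)@(np.array(q)/1000),.104])[0]; cv2.circle(h,tuple(int(x) for x in (p+.5-np.array([150,190]))*4.5),3,(255,0,255),-1)
h=cv2.copyMakeBorder(h,0,g.shape[0]-h.shape[0],0,0,cv2.BORDER_CONSTANT)
cv2.imwrite("pics/v6.png",cv2.resize(np.hstack([g,h]),None,fx=.75,fy=.75))
E
```

```text
(187, 154, 15, 14) [538.6 373.1  12.   63.5  36.7]
```

View pics/v6.png

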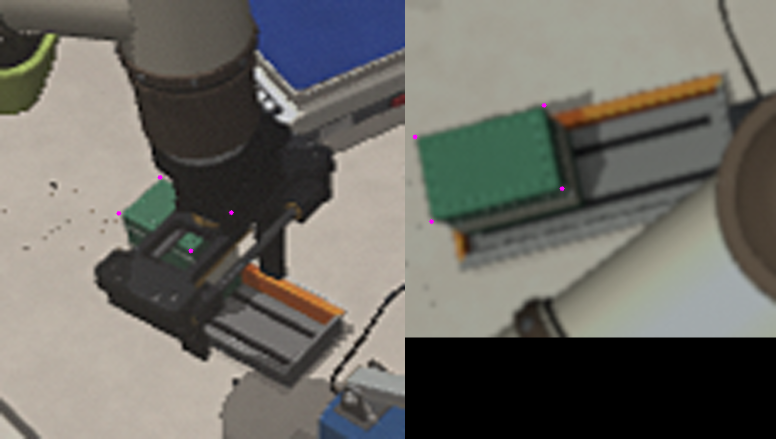

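```bash
python3 - <<'E'
from h import *
s=telemetry.sense(); c=cam("wrist"); T=cam("top")
H=cv2.cvtColor(c["color"],cv2.COLOR_BGR2HSV); m=(H[...,1]<50)&(H[...,2]>120)
E=[]
for v in range(5,95,6):
    u=np.where(m[v,145:205])[0]+145; E.append((u.max()+1,v))
print(E)
Ht=cv2.cvtColor(T["color"],cv2.COLOR_BGR2HSV); mt=(Ht[...,1]<50)&(Ht[...,2]>100)
F=[]
for u in range(312,372,5):
    v=np.where(mt[206:241,u])[0]+206; F.append((u,v.max()+1 if len(v) else -1))
print(F)
def plane(c,E):
    v=cv2.fitLine(np.array(E,np.float32),cv2.DIST_HUBER,0,.01,.01)[:,0]
    P=cast(c,[v[2:]-30*v[:2],v[2:]+30*v[:2]],0.); n=np.cross(P[0]-c["eye"],P[1]-c["eye"]); n/=np.linalg.norm(n); return n,n@c["eye"]
n1,d1=plane(c,E); n2,d2=plane(T,[f for f in F if f[1]>0]); 
for y in (.06,.04,.02,0,-.02,-.06):
    A=np.array([n1,n2,[0,1,0]]); p=np.linalg.solve(A,[d1,d2,y])
    print(np.round(p*1000,1),"along jaw from red",np.round(np.dot(p[:2]-[.4335,.0192],[np.cos(np.radians(12.7)),np.sin(np.radians(12.7))])*1000,1))
E
```

```text
[(np.int64(175), 5), (np.int64(175), 11), (np.int64(176), 17), (np.int64(176), 23), (np.int64(177), 29), (np.int64(177), 35), (np.int64(178), 41), (np.int64(193), 47), (np.int64(179), 53), (np.int64(180), 59), (np.int64(193), 65), (np.int64(192), 71), (np.int64(182), 77), (np.int64(182), 83), (np.int64(183), 89)]
[(312, np.int64(235)), (317, np.int64(233)), (322, np.int64(232)), (327, np.int64(230)), (332, np.int64(229)), (337, np.int64(228)), (342, np.int64(226)), (347, np.int64(225)), (352, np.int64(224)), (357, np.int64(222)), (362, np.int64(221)), (367, np.int64(220))]
[531.8  60.   98.5] along jaw from red 104.9
[534.4  40.  109. ] along jaw from red 103.0
[536.9  20.  119.5] along jaw from red 101.0
[539.4   0.  130. ] along jaw from red 99.1
[542.  -20.  140.5] along jaw from red 97.2
[547.1 -60.  161.5] along jaw from red 93.4
```

Call:
drive_tool:
  series:
    - [0.4,0.12,0,0]
    - [0.724,0.222,0,0]
    - [0.724,0.222,0.4,0]
    - [0.724,0.222,0.8,0]
    - [0.724,0.222,0.8,0]
    - [0.724,0.222,0.8,0]

```text
time_s: 19.25
tcp_pos: [0.4346, 0.0196, 0.2131]
ee_rot: [[0.221, -0.975, 0.002], [-0.975, -0.221, 0.0], [0.0, -0.002, -1.0]]
wrist_force: [-0.3, 0.7, 0.9]
gripper_width: 1.0
```

```bash
python3 - <<'E'
from h import *
s=st(); R=s["ee_rot"]; c=cam("wrist"); m=mask(c,(0,150,60),(6,255,255)); b=cv2.boundingRect(big(m)); print(b)
for f in (lambda u:u.min(),lambda u:u.max()+1):
    E=[(f(np.where(m[v])[0]),v) for v in range(b[1]+12,b[1]+b[3]-12,6)]
    print(np.round((cast(c,E,.1)-s["tcp_pos"])@R[:,1]*1000,1))
E=[(u,np.where(m[:,u])[0].min()) for u in range(b[0]+15,b[0]+b[2]-15,8)]; print("far edge tool x",np.round((cast(c,E,.1)-s["tcp_pos"])@R[:,0]*1000,1))
E
```

```text
t 19.25 tcp [434.6  19.6 213.1] y-yaw -167.26 tilt [0.0025 0.0001] F [-0.3  0.7  0.9] M [ 0.08 -0.13 -0.01] w 87.0 j [ 24.   8. -32.   0. -50. -11.]
(233, 167, 96, 88)
[-26.5 -26.6 -26.7 -26.2 -26.3 -26.4 -26.5 -26.6 -26.7 -26.9 -26.3]
[31.  31.1 31.3 31.4 31.6 31.7 31.2 31.4 31.5 31.1 31.2]
far edge tool x [34.8 34.8 35.4 37.8 37.8 37.8 35.4 35.4 37.9]
```

Call:
drive_tool:
  series:
    - [0,0.015,0.3,0]
    - [0,0.015,0.6,0]
    - [0,0.015,0.6,0]
    - [0,0.015,0.6,0]

```text
time_s: 19.8
tcp_pos: [0.433, 0.0192, 0.1416]
ee_rot: [[0.22, -0.975, 0.004], [-0.975, -0.22, 0.001], [-0.0, -0.004, -1.0]]
wrist_force: [-0.4, -0.3, 0.7]
gripper_width: 0.998
```

Call:
drive_tool:
  series:
    - [0,0,0,0]
    - [0,0,0,0]
    - [0,0,0,0]
    - [0,0,0,0]
    - [0,0,0,0]
    - [0,0,0,0]
  fingers: 50

```text
time_s: 20.55
tcp_pos: [0.432, 0.0188, 0.14]
ee_rot: [[0.22, -0.976, 0.001], [-0.976, -0.22, 0.0], [0.0, -0.001, -1.0]]
wrist_force: [0.4, 0.7, 3.3]
gripper_width: 0.687
```

```bash
python3 - <<'E'
from h import *
s=st()
E
```

```text
t 20.55 tcp [432.   18.8 140. ] y-yaw -167.32 tilt [0.0012 0.0002] F [0.4 0.7 3.3] M [ 0.13 -0.04  0.01] w 59.8 j [ 24.  14. -37.   0. -38. -12.]
```

Call:
drive_tool:
  series:
    - [0,0,-0.2,0]
    - [0,0,-0.5,0]
    - [0,0,-1,0]
    - [0,0,-1,0]

```text
time_s: 21.05
tcp_pos: [0.4331, 0.0192, 0.263]
ee_rot: [[0.219, -0.976, 0.008], [-0.976, -0.219, 0.003], [-0.001, -0.009, -1.0]]
wrist_force: [-0.5, 0.8, -4.6]
gripper_width: 0.687
```

Call:
drive_tool:
  series:
    - [0,0,-0.4,0]
    - [-0.3,-0.2,-0.4,0]
    - [-0.6,-0.5,-0.4,0]
    - [-0.88,-0.73,-0.4,0]
    - [-0.88,-0.73,-0.4,0]

```text
time_s: 21.68
tcp_pos: [0.4938, 0.1427, 0.3043]
ee_rot: [[0.221, -0.975, -0.005], [-0.975, -0.221, -0.002], [0.001, 0.006, -1.0]]
wrist_force: [-0.2, -0.1, -3.0]
gripper_width: 0.687
```

Call:
drive_tool:
  series:
    - [-0.4,-0.35,0,0.007]
    - [-0.88,-0.737,0,0.007]
    - [-0.88,-0.737,0,0.007]
    - [-0.88,-0.737,0,0.007]
    - [-0.88,-0.737,0,0.007]
    - [-0.88,-0.737,0,0.007]

```text
time_s: 22.42
tcp_pos: [0.5564, 0.2618, 0.308]
ee_rot: [[0.204, -0.979, -0.0], [-0.979, -0.204, 0.0], [-0.0, 0.0, -1.0]]
wrist_force: [-0.3, 0.6, -2.5]
gripper_width: 0.689
```

```bash
python3 - <<'E'
from h import *
s=st(); c=cam("wrist"); cv2.imwrite("pics/w7.png",c["color"]); R=s["ee_rot"]
m=mask(c,(7,100,60),(24,255,255),(180,15,270,180)); print(cv2.boundingRect(big(m)))
from tray import line
b=cv2.boundingRect(big(m))
E=[(np.where(m[v])[0].min(),v) for v in range(b[1]+5,b[1]+b[3]-12,3)]
P=cast(c,E,.028); d,p=line(P); d=d*np.sign(d[1]); print("outer yaw",np.degrees(np.arctan2(-d[0],d[1])),"dist",np.dot(p-s["tcp_pos"][:2],[d[1],-d[0]])*1000)
E
```

```text
t 22.43 tcp [556.4 261.8 308. ] y-yaw -168.21 tilt [-0.0002  0.    ] F [-0.3  0.6 -2.5] M [0.03 0.02 0.02] w 59.9 j [ 40.  20.   0.  -0. -70. -28.]
(231, 105, 12, 61)
outer yaw 11.681773 dist 47.42561071999928
```

Call:
drive_tool:
  series:
    - [0,0,0.3,0.0064]
    - [0,0,0.7,0.0064]
    - [0,0,1,0.0064]
    - [0,0,1,0.0064]

```text
time_s: 22.98
tcp_pos: [0.5553, 0.2616, 0.1849]
ee_rot: [[0.192, -0.981, -0.006], [-0.981, -0.192, -0.004], [0.003, 0.007, -1.0]]
wrist_force: [0.6, 0.7, -2.9]
gripper_width: 0.69
```

Call:
drive_tool:
  series:
    - [0,0,0.2,0]
    - [0,0,0.32,0]
    - [0,0,0.34,0]
    - [0,0,0.355,0]
    - [0,0,0.355,0]
    - [-0.01,0,0.355,0]
    - [-0.02,0,0.355,0]
    - [-0.03,0,0.355,0]
    - [-0.04,0,0.355,0]
    - [-0.04,0,0.355,0]

```text
time_s: 24.22
tcp_pos: [0.556, 0.2681, 0.145]
ee_rot: [[0.193, -0.981, -0.0], [-0.981, -0.193, -0.0], [0.0, 0.0, -1.0]]
wrist_force: [-0.6, 0.1, -2.6]
gripper_width: 0.684
```

```bash
python3 - <<'E'
from h import *
s=st()
E
```

```text
t 24.23 tcp [556.  268.1 145. ] y-yaw -168.86 tilt [-0. -0.] F [-0.6  0.1 -2.6] M [ 0.09 -0.06  0.01] w 59.5 j [ 41.  29. -11.   0. -50. -30.]
```

Call:
drive_tool:
  series:
    - [-0.01,0,0.004,0]
    - [-0.02,0,0.004,0]
    - [-0.02,0,0.004,0]

```text
time_s: 24.6
tcp_pos: [0.5556, 0.2704, 0.1445]
ee_rot: [[0.193, -0.981, 0.0], [-0.981, -0.193, -0.0], [0.0, -0.0, -1.0]]
wrist_force: [0.7, 0.2, -3.4]
gripper_width: 0.686
```

Call:
drive_tool:
  series:
    - [-0.005,0,0,0]
    - [-0.01,0,0,0]
    - [-0.01,0,0,0]

```text
time_s: 24.98
tcp_pos: [0.5553, 0.271, 0.1445]
ee_rot: [[0.193, -0.981, -0.0], [-0.981, -0.193, -0.001], [0.001, 0.0, -1.0]]
wrist_force: [1.5, -3.2, -3.4]
gripper_width: 0.688
```

Call:
drive_tool:
  series:
    - [-0.005,0,0,0]
    - [-0.005,0,0,0]

```text
time_s: 25.22
tcp_pos: [0.5554, 0.2712, 0.1448]
ee_rot: [[0.192, -0.981, -0.0], [-0.981, -0.192, -0.001], [0.001, 0.0, -1.0]]
wrist_force: [0.5, -4.7, -1.8]
gripper_width: 0.687
```

Call:
drive_tool:
  series:
    - [-0.005,0,0,0]
    - [-0.005,0,0,0]

```text
time_s: 25.48
tcp_pos: [0.5553, 0.2714, 0.1449]
ee_rot: [[0.192, -0.981, -0.0], [-0.981, -0.192, -0.002], [0.002, 0.001, -1.0]]
wrist_force: [1.4, -5.9, -1.3]
gripper_width: 0.685
```

Call:
drive_tool:
  series:
    - [0,-0.01,0,0]
    - [0,-0.02,0,0]
    - [0,-0.03,0,0]
    - [0,-0.04,0,0]
    - [0,-0.05,0,0]
    - [0,-0.05,0,0]

```text
time_s: 26.22
tcp_pos: [0.5593, 0.2721, 0.1441]
ee_rot: [[0.193, -0.981, -0.005], [-0.981, -0.193, -0.004], [0.003, 0.006, -1.0]]
wrist_force: [-2.1, -4.1, -0.1]
gripper_width: 0.686
```

Call:
drive_tool:
  series:
    - [0,-0.005,0,0]
    - [0,-0.01,0,0]
    - [0,-0.01,0,0]

```text
time_s: 26.6
tcp_pos: [0.5604, 0.2723, 0.1441]
ee_rot: [[0.193, -0.981, -0.005], [-0.981, -0.193, -0.004], [0.003, 0.006, -1.0]]
wrist_force: [-2.9, -4.9, 0.8]
gripper_width: 0.687
```

Call:
drive_tool:
  series:
    - [0,-0.005,0,0]
    - [0,-0.005,0,0]

```text
time_s: 26.85
tcp_pos: [0.561, 0.2725, 0.1442]
ee_rot: [[0.193, -0.981, -0.005], [-0.981, -0.193, -0.004], [0.003, 0.006, -1.0]]
wrist_force: [-2.3, -6.0, 0.9]
gripper_width: 0.682
```

Call:
drive_tool:
  series:
    - [0,-0.005,0,0]
    - [0,-0.005,0,0]

```text
time_s: 27.1
tcp_pos: [0.5615, 0.2726, 0.1442]
ee_rot: [[0.193, -0.981, -0.005], [-0.981, -0.193, -0.004], [0.003, 0.006, -1.0]]
wrist_force: [-2.5, -4.4, 0.6]
gripper_width: 0.685
```

Call:
drive_tool:
  series:
    - [0,-0.005,0,0]
    - [0,-0.01,0,0]
    - [0,-0.01,0,0]

```text
time_s: 27.48
tcp_pos: [0.5627, 0.2728, 0.1441]
ee_rot: [[0.193, -0.981, -0.005], [-0.981, -0.193, -0.004], [0.003, 0.006, -1.0]]
wrist_force: [-2.5, -4.7, 0.5]
gripper_width: 0.692
```

Call:
drive_tool:
  series:
    - [0,-0.005,0,0]
    - [0,-0.005,0,0]

```text
time_s: 27.72
tcp_pos: [0.5632, 0.2729, 0.1442]
ee_rot: [[0.193, -0.981, -0.006], [-0.981, -0.193, -0.004], [0.003, 0.006, -1.0]]
wrist_force: [-4.0, -6.6, 1.1]
gripper_width: 0.685
```

Call:
drive_tool:
  series:
    - [0,-0.005,0,0]
    - [0,-0.005,0,0]

```text
time_s: 27.98
tcp_pos: [0.5633, 0.2729, 0.1442]
ee_rot: [[0.192, -0.981, -0.007], [-0.981, -0.192, -0.005], [0.003, 0.007, -1.0]]
wrist_force: [-5.5, -5.6, 1.0]
gripper_width: 0.689
```

Call:
drive_tool:
  series:
    - [0,-0.005,0,0]
    - [0,-0.005,0,0]

```text
time_s: 28.22
tcp_pos: [0.5635, 0.273, 0.1442]
ee_rot: [[0.192, -0.981, -0.008], [-0.981, -0.192, -0.005], [0.003, 0.008, -1.0]]
wrist_force: [-5.4, -5.0, 2.4]
gripper_width: 0.685
```

Call:
drive_tool:
  series:
    - [0.003,0.007,0.005,0]
    - [0.003,0.007,0.01,0]
    - [0.003,0.007,0.01,0]
    - [0.003,0.007,0.01,0]

```text
time_s: 28.72
tcp_pos: [0.5633, 0.2729, 0.1441]
ee_rot: [[0.193, -0.981, -0.006], [-0.981, -0.193, -0.004], [0.003, 0.006, -1.0]]
wrist_force: [-6.5, -5.0, 6.0]
gripper_width: 0.688
```

Call:
drive_tool:
  series:
    - [0,0,0,0]
    - [0,0,0,0]
    - [0,0,0,0]
    - [0,0,0,0]
  fingers: 84

```text
time_s: 29.22
tcp_pos: [0.5659, 0.2748, 0.1435]
ee_rot: [[0.193, -0.981, 0.001], [-0.981, -0.193, 0.001], [-0.001, -0.001, -1.0]]
wrist_force: [-0.3, -0.5, 0.6]
gripper_width: 0.951
```

Call:
drive_tool:
  series:
    - [0,0,-0.1,0]
    - [0,0,-0.4,0]
    - [0,0,-1,0]
    - [0,0,-1,0]
  fingers: 87

```text
time_s: 29.72
tcp_pos: [0.5676, 0.2755, 0.2702]
ee_rot: [[0.194, -0.981, 0.011], [-0.981, -0.194, 0.007], [-0.004, -0.012, -1.0]]
wrist_force: [0.3, -0.2, -0.0]
gripper_width: 1.0
```

```bash
python3 - <<'E'
from h import *
s=st(); c=cam("wrist"); cv2.imwrite("pics/w8.png",c["color"])
T=cam("top"); cv2.imwrite("pics/t8.png",T["color"])
print("keeper",rect(T,big(mask(T,(105,120,40),(125,255,255),(295,160,330,215))),.1))
h=cv2.resize(T["color"][180:290,150:290],None,fx=3,fy=3,interpolation=cv2.INTER_CUBIC)
cv2.imwrite("pics/v8.png",cv2.resize(np.hstack([c["color"][:330],h]),None,fx=.8,fy=.8))
E
```

```text
t 29.73 tcp [567.6 275.5 270.2] y-yaw -168.82 tilt [0.0105 0.0065] F [ 0.3 -0.2 -0. ] M [ 0.04 -0.03  0.01] w 87.0 j [ 41.  23.  -1.   0. -65. -29.]
keeper [647.8  20.2 -12.  105.2  34.8]
```

View pics/v8.png

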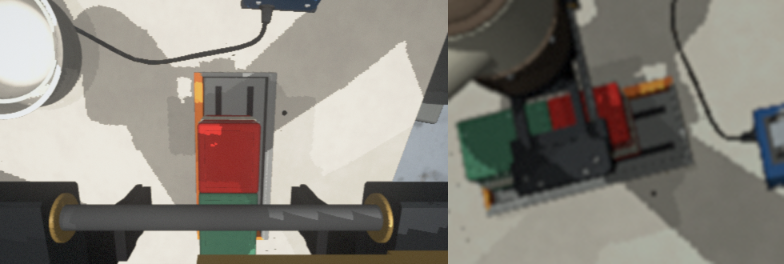

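Call:
drive_tool:
  series:
    - [0,0,0,0]
    - [0,0,0,0]

```text
time_s: 30.08
tcp_pos: [0.565, 0.274, 0.2616]
ee_rot: [[0.193, -0.981, -0.003], [-0.981, -0.193, -0.002], [0.001, 0.003, -1.0]]
wrist_force: [-0.2, 0.1, 0.2]
gripper_width: 1.003
```

```bash
python3 - <<'E'
from h import *
s=st(); c=cam("wrist"); g=cv2.cvtColor(c["color"],cv2.COLOR_BGR2GRAY).astype(int); S=cv2.cvtColor(c["color"],cv2.COLOR_BGR2HSV)
cv2.imwrite("pics/w9.png",c["color"])
for v in (110,125,140): print(v,"L",list(zip(range(238,256),S[v,238:256,1].tolist(),g[v,238:256].tolist()))); print("R",list(zip(range(322,352),g[v,322:352].tolist())))
for u in (270,290,315): print(u,list(zip(range(82,118),g[82:118,u].tolist())))
x0,y0=215,70; k=c["color"][y0:y0+100,x0:x0+150]
cv2.imwrite("pics/v9.png",cv2.resize(k,None,fx=5,fy=5,interpolation=cv2.INTER_NEAREST))
E
```

```text
t 30.07 tcp [565.  274.  261.6] y-yaw -168.88 tilt [-0.0026 -0.0019] F [-0.2  0.1  0.2] M [ 0.07  0.01 -0.01] w 87.3 j [ 41.  24.  -2.  -0. -65. -29.]
110 L [(238, 160, 185), (239, 158, 188), (240, 160, 185), (241, 155, 194), (242, 156, 192), (243, 163, 183), (244, 163, 178), (245, 163, 143), (246, 137, 97), (247, 65, 116), (248, 23, 130), (249, 12, 123), (250, 13, 120), (251, 10, 121), (252, 9, 119), (253, 12, 125), (254, 11, 120), (255, 12, 121)]
R [(322, 106), (323, 103), (324, 103), (325, 87), (326, 61), (327, 59), (328, 66), (329, 85), (330, 102), (331, 105), (332, 106), (333, 105), (334, 105), (335, 104), (336, 104), (337, 105), (338, 102), (339, 110), (340, 135), (341, 158), (342, 159), (343, 157), (344, 160), (345, 158), (346, 159), (347, 160), (348, 155), (349, 158), (350, 159), (351, 158)]
125 L [(238, 162, 184), (239, 167, 182), (240, 161, 186), (241, 157, 192), (242, 162, 189), (243, 163, 184), (244, 164, 182), (245, 168, 160), (246, 165, 110), (247, 122, 88), (248, 41, 99), (249, 12, 106), (250, 7, 107), (251, 14, 107), (252, 12, 105), (253, 7, 106), (254, 10, 106), (255
[... 1572 characters left out ...]
4), (94, 123), (95, 121), (96, 114), (97, 110), (98, 74), (99, 81), (100, 115), (101, 120), (102, 120), (103, 119), (104, 119), (105, 120), (106, 119), (107, 114), (108, 110), (109, 107), (110, 106), (111, 109), (112, 109), (113, 106), (114, 108), (115, 107), (116, 107), (117, 104)]
315 [(82, 163), (83, 165), (84, 163), (85, 167), (86, 161), (87, 160), (88, 160), (89, 161), (90, 163), (91, 163), (92, 153), (93, 119), (94, 118), (95, 124), (96, 116), (97, 109), (98, 80), (99, 83), (100, 113), (101, 106), (102, 107), (103, 106), (104, 106), (105, 107), (106, 107), (107, 107), (108, 106), (109, 107), (110, 106), (111, 103), (112, 106), (113, 104), (114, 107), (115, 105), (116, 104), (117, 105)]
```

View pics/v9.png

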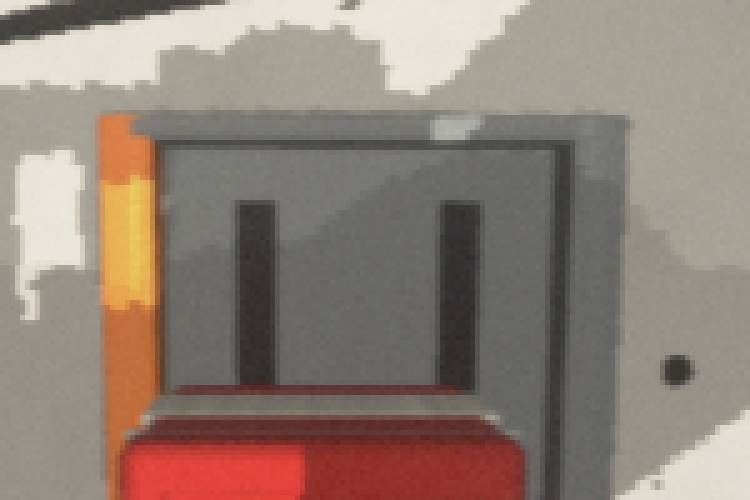

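```bash
python3 - <<'E'
from h import *
# pose at time of the picture (settled value)
s=telemetry.sense(); c=cam("wrist"); R=s["ee_rot"]; t=s["tcp_pos"]
f=lambda uv:np.round((cast(c,uv,.028)-t)@R[:,:2]*1000,1)
st()
H=cv2.cvtColor(c["color"],cv2.COLOR_BGR2HSV)
print("orange left u",[(np.where((H[v,200:260,1]>110))[0].min()+199.5) for v in (105,115,125,135,145)])
print("L out/in",f([(234.3,100),(245.3,110)]),"R in/out",f([(328.7,110),(339.9,110)]),"-y out/in",f([(280,91.7),(280,97.4)]))
L,Rr=f([(234.6,110),(339.9,110)]); print("mid",(L+Rr)/2)
E
```

```text
t 30.18 tcp [565.3 274.1 262. ] y-yaw -168.88 tilt [-0.002  -0.0016] F [-0.5  0.1 -0.3] M [ 0.1  -0.05 -0.03] w 87.0 j [ 41.  24.  -2.  -0. -65. -29.]
orange left u [np.float64(234.5), np.float64(234.5), np.float64(234.5), np.float64(235.5), np.float64(235.5)]
L out/in [[ 78.5 -38.3]
 [ 69.8 -28.5]] R in/out [[69.9 47.8]
 [69.9 58. ]] -y out/in [[85.8  3.2]
 [80.9  3.2]]
mid [69.85  9.85]
```

Call:
drive_tool:
  series:
    - [0,0,-0.4,0]
    - [0.4,-0.1,-0.4,0]
    - [0.718,-0.218,-0.4,0]
    - [0.718,-0.218,-0.4,0]

```text
time_s: 30.68
tcp_pos: [0.6087, 0.1926, 0.3104]
ee_rot: [[0.189, -0.982, -0.001], [-0.982, -0.189, -0.001], [0.001, 0.001, -1.0]]
wrist_force: [-0.7, -0.2, -0.5]
gripper_width: 1.003
```

Call:
drive_tool:
  series:
    - [0.4,-0.1,0,0.1]
    - [0.718,-0.218,0,0.184]
    - [0.718,-0.218,0,0.184]
    - [0.718,-0.218,0,0.184]
    - [0.718,-0.218,0,0.184]

```text
time_s: 31.3
tcp_pos: [0.6496, 0.1166, 0.3112]
ee_rot: [[-0.171, -0.985, -0.0], [-0.985, 0.171, 0.0], [0.0, 0.0, -1.0]]
wrist_force: [-0.1, 0.3, -0.7]
gripper_width: 1.002
```

```bash
python3 - <<'E'
from h import *
s=st(); c=cam("wrist"); cv2.imwrite("pics/w10.png",c["color"])
cv2.imwrite("pics/v10.png",cv2.resize(c["color"][:240],None,fx=1.4,fy=1.4))
E
```

```text
t 31.3 tcp [649.6 116.6 311.2] y-yaw 170.17 tilt [-0.0003  0.    ] F [-0.1  0.3 -0.7] M [ 0.13 -0.05  0.01] w 87.2 j [ 24.  25.   8.  -0. -73. -34.]
```

View pics/v10.png

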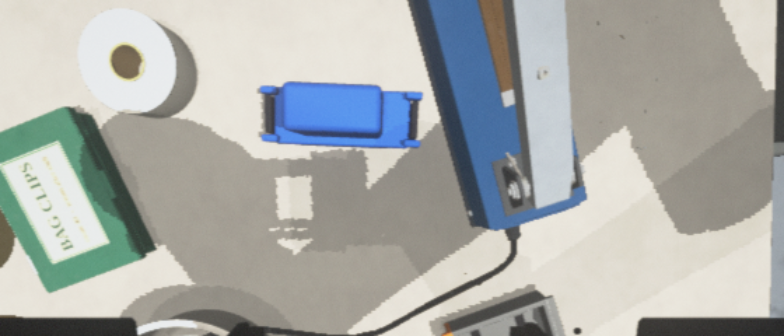

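```bash
python3 - <<'E'
from h import *
from tray import line
s=telemetry.sense(); c=cam("wrist"); R=s["ee_rot"]; t=s["tcp_pos"]; H=cv2.cvtColor(c["color"],cv2.COLOR_BGR2HSV)
for u in (215,235,255): print(u,[(v,int(H[v,u,2])) for v in range(54,106)])
print([(u,int(H[72,u,2]),int(H[72,u,0])) for u in range(186,306)])
m=mask(c,(105,120,40),(125,255,255),(180,50,310,112))
E=[(u,np.where(m[:,u])[0].min()-.5) for u in range(208,268,3)]
P=cast(c,E,.1); d,p=line(P); d=d*np.sign(d[0]); print("yaw back edge",np.degrees(np.arctan2(d[1],d[0])), "slope px",np.polyfit(*zip(*E),1)[0])
# bottom edge of base front (z~0.02)
E=[(u,np.where(m[:,u])[0].max()+.5) for u in range(208,290,3)]; print(E[::4])
P=cast(c,E,.0); d,p=line(P); d=d*np.sign(d[0]); print("yaw front bottom edge",np.degrees(np.arctan2(d[1],d[0])))
# sealer-arm far edge (left in image) and near
g=(H[...,1]<50)&(H[...,2]>120)
A=[(np.where(g[v,340:420])[0].min()+339.5,v) for v in range(20,140,12)]; print(A)
for z in (.12,.14): print(z,np.round((cast(c,A,z))*1000)[:, :2].tolist())
E
```

```text
215 [(54, 232), (55, 232), (56, 231), (57, 229), (58, 193), (59, 195), (60, 218), (61, 228), (62, 235), (63, 236), (64, 236), (65, 236), (66, 236), (67, 237), (68, 237), (69, 236), (70, 236), (71, 236), (72, 237), (73, 236), (74, 236), (75, 237), (76, 236), (77, 236), (78, 236), (79, 237), (80, 237), (81, 236), (82, 237), (83, 236), (84, 237), (85, 236), (86, 237), (87, 236), (88, 237), (89, 230), (90, 220), (91, 206), (92, 181), (93, 126), (94, 102), (95, 122), (96, 220), (97, 235), (98, 237), (99, 237), (100, 236), (101, 233), (102, 204), (103, 159), (104, 225), (105, 231)]
235 [(54, 233), (55, 233), (56, 233), (57, 232), (58, 229), (59, 179), (60, 206), (61, 220), (62, 230), (63, 236), (64, 237), (65, 237), (66, 236), (67, 237), (68, 237), (69, 236), (70, 237), (71, 236), (72, 237), (73, 237), (74, 236), (75, 237), (76, 236), (77, 237), (78, 237), (79, 236), (80, 237), (81, 236), (82, 237), (83, 237), (84, 237), (85, 236), (86, 237), (87, 237), (88, 237), (89, 236), (90, 230), (91, 220), (92, 201), (93, 165), (94, 114), (95, 100), (96, 100), (97, 137), (98, 231), (99, 236), (100, 
[... 2801 characters left out ...]
(244, np.float64(103.5)), (256, np.float64(104.5)), (268, np.float64(104.5)), (280, np.float64(104.5))]
yaw front bottom edge -11.928638
[(np.float64(367.5), 20), (np.float64(369.5), 32), (np.float64(370.5), 44), (np.float64(371.5), 56), (np.float64(357.5), 68), (np.float64(374.5), 80), (np.float64(375.5), 92), (np.float64(377.5), 104), (np.float64(362.5), 116), (np.float64(371.5), 128)]
0.12 [[559.0, -4.0], [559.0, 4.0], [559.0, 13.0], [559.0, 21.0], [571.0, 28.0], [559.0, 39.0], [559.0, 48.0], [558.0, 57.0], [571.0, 65.0], [565.0, 75.0]]
0.14 [[565.0, -0.0], [564.0, 8.0], [565.0, 15.0], [565.0, 23.0], [575.0, 30.0], [564.0, 40.0], [564.0, 48.0], [564.0, 57.0], [576.0, 64.0], [570.0, 74.0]]
```

```bash
python3 - <<'E'
from h import *
s=st(); c=cam("wrist"); R=s["ee_rot"]; t=s["tcp_pos"]
P=cast(c,[(236.8,75.7)],.1)[0]; print(P, (P-t)@R)
print("size",np.linalg.norm(np.diff(cast(c,[(201.9,74.5),(271.8,76.9)],.1),axis=0))*1e3,np.linalg.norm(np.diff(cast(c,[(236.8,58.7),(236.8,92.7)],.1),axis=0))*1e3)
k=P[:2]+.004*np.array([np.cos(np.radians(-11.8)),np.sin(np.radians(-11.8))])
d=(np.r_[k,.142]-t)@R; print("move",d/.12)
E
```

```text
t 31.4 tcp [649.7 116.4 311.4] y-yaw 170.16 tilt [0.0001 0.    ] F [ 0.1  0.9 -1.1] M [ 0.02 -0.1   0.  ] w 87.0 j [ 24.  25.   8.  -0. -73. -34.]
[0.66556059 0.01529931 0.1       ] [ 0.09695924 -0.03291392  0.21144453]
size 58.12020394059312 26.728928829802022
move [ 0.80911254 -0.30761475  1.41203945]
```

Call:
drive_tool:
  series:
    - [0.4,-0.15,0,0.017]
    - [0.81,-0.308,0,0.017]
    - [0.81,-0.308,0.3,0.017]
    - [0.81,-0.308,0.6,0.017]
    - [0.81,-0.308,0.6,0.017]
    - [0.81,-0.308,0.6,0.017]

```text
time_s: 32.2
tcp_pos: [0.6705, 0.0136, 0.2411]
ee_rot: [[-0.205, -0.979, 0.003], [-0.979, 0.205, -0.0], [-0.0, -0.003, -1.0]]
wrist_force: [-0.5, 0.5, 0.2]
gripper_width: 1.002
```

```bash
python3 - <<'E'
from h import *
s=st(); c=cam("wrist"); cv2.imwrite("pics/w11.png",c["color"]); R=s["ee_rot"]; t=s["tcp_pos"]; H=cv2.cvtColor(c["color"],cv2.COLOR_BGR2HSV)
print(proj(c,[t+R@[x,y,t[2]-.1] for x,y in ((0,-.034),(0,.026),(.014,-.034),(-.014,-.034))]))
m=mask(c,(105,120,40),(125,255,255),(120,100,420,260)); b=cv2.boundingRect(big(m)); print(b)
for v in range(b[1]+8,b[1]+b[3],14):
    u=np.where(m[v])[0]; print(v,u.min(),u.max(),H[v,u.min():u.max():6,2].tolist())
E
```

```text
t 32.2 tcp [670.5  13.6 241.1] y-yaw 168.16 tilt [ 0.0027 -0.0003] F [-0.5  0.5  0.2] M [ 0.12 -0.15 -0.  ] w 87.2 j [ 15.  28.   3.   0. -65. -27.]
[[227.92874357 210.84657042]
 [313.22957723 210.94616159]
 [227.26833873 191.40520216]
 [228.57079306 229.7475835 ]]
(217, 166, 132, 64)
174 217 415 [210, 232, 132, 157, 155, 157, 158, 157, 156, 156, 155, 158, 155, 155, 156, 156, 156, 155, 157, 154, 148, 153, 135, 147, 80, 75, 77, 162, 164, 163, 161, 160, 163]
188 228 419 [118, 154, 157, 100, 96, 98, 101, 99, 96, 98, 98, 98, 97, 96, 99, 98, 152, 155, 146, 52, 146, 149, 147, 76, 75, 76, 166, 164, 164, 162, 159, 161]
202 229 419 [151, 224, 163, 229, 231, 231, 231, 157, 157, 157, 156, 156, 154, 156, 157, 158, 128, 153, 88, 50, 147, 146, 146, 73, 74, 68, 136, 161, 163, 161, 163, 164]
216 243 419 [126, 154, 154, 151, 155, 153, 153, 152, 154, 154, 154, 153, 158, 152, 143, 144, 147, 149, 147, 148, 146, 154, 75, 74, 78, 165, 163, 162, 165, 161]
```

```bash
python3 - <<'E'
from h import *
s=st(); c=cam("wrist"); R=s["ee_rot"]; t=s["tcp_pos"]; H=cv2.cvtColor(c["color"],cv2.COLOR_BGR2HSV)
for u in (255,280,305): print(u,[(v,int(H[v,u,2])) for v in range(160,226,1)])
for v in (196,200,208): print(v,[(u,int(H[v,u,2])) for u in list(range(222,252,2))+list(range(312,342,2))])
E
```

```text
t 32.25 tcp [670.7  13.7 241.6] y-yaw 168.16 tilt [0.0038 0.0001] F [ 0.1  0.3 -0. ] M [ 0.14 -0.09 -0.05] w 86.8 j [ 15.  28.   3.   0. -65. -27.]
255 [(160, 151), (161, 152), (162, 150), (163, 150), (164, 143), (165, 104), (166, 97), (167, 99), (168, 112), (169, 141), (170, 150), (171, 154), (172, 156), (173, 157), (174, 156), (175, 152), (176, 106), (177, 94), (178, 96), (179, 98), (180, 97), (181, 99), (182, 98), (183, 96), (184, 98), (185, 99), (186, 98), (187, 98), (188, 96), (189, 98), (190, 102), (191, 99), (192, 116), (193, 152), (194, 188), (195, 208), (196, 216), (197, 223), (198, 230), (199, 231), (200, 230), (201, 232), (202, 232), (203, 231), (204, 231), (205, 229), (206, 230), (207, 232), (208, 229), (209, 230), (210, 231), (211, 227), (212, 211), (213, 202), (214, 160), (215, 153), (216, 151), (217, 154), (218, 155), (219, 151), (220, 153), (221, 152), (222, 157), (223, 195), (224, 196), (225, 162)]
280 [(160, 152), (161, 154), (162, 151), (163, 152), (164, 146), (165, 102), (166, 99), (167, 103), (168, 108), (169, 143), (170, 150), (171, 154), (172, 156), (173, 156),
[... 1776 characters left out ...]
57), (226, 54), (228, 86), (230, 148), (232, 154), (234, 153), (236, 157), (238, 165), (240, 155), (242, 139), (244, 185), (246, 218), (248, 231), (250, 231), (312, 158), (314, 157), (316, 155), (318, 155), (320, 157), (322, 155), (324, 141), (326, 121), (328, 151), (330, 154), (332, 153), (334, 153), (336, 143), (338, 56), (340, 47)]
208 [(222, 191), (224, 190), (226, 190), (228, 190), (230, 182), (232, 161), (234, 235), (236, 237), (238, 237), (240, 237), (242, 211), (244, 180), (246, 214), (248, 230), (250, 230), (312, 157), (314, 156), (316, 154), (318, 155), (320, 154), (322, 150), (324, 137), (326, 119), (328, 152), (330, 152), (332, 148), (334, 93), (336, 110), (338, 116), (340, 116)]
```

Call:
drive_tool:
  series:
    - [0,0.035,0.3,0]
    - [0,0.035,0.6,0]
    - [0,0.035,0.81,0]
    - [0,0.035,0.81,0]
    - [0,0.035,0.81,0]

```text
time_s: 32.92
tcp_pos: [0.6668, 0.0144, 0.1443]
ee_rot: [[-0.206, -0.979, 0.004], [-0.979, 0.206, 0.0], [-0.001, -0.004, -1.0]]
wrist_force: [0.6, -0.1, 0.3]
gripper_width: 1.0
```

Call:
drive_tool:
  series:
    - [0,0,0,0]
    - [0,0,0,0]
    - [0,0,0,0]
    - [0,0,0,0]
    - [0,0,0,0]
    - [0,0,0,0]
  fingers: 50

```text
time_s: 33.67
tcp_pos: [0.6656, 0.0141, 0.1425]
ee_rot: [[-0.206, -0.979, 0.0], [-0.979, 0.206, -0.0], [0.0, -0.0, -1.0]]
wrist_force: [-1.4, -0.2, 3.4]
gripper_width: 0.689
```

```bash
python3 - <<'E'
from h import *
s=st()
E
```

```text
t 33.67 tcp [665.6  14.1 142.5] y-yaw 168.1 tilt [ 0.0002 -0.    ] F [-1.4 -0.2  3.4] M [0.16 0.2  0.03] w 59.9 j [ 15.  33.  -4.   0. -53. -27.]
```

Call:
drive_tool:
  series:
    - [0,0,-0.2,0]
    - [0,0,-0.5,0]
    - [0,0,-1,0]
    - [0,0,-1,0]

```text
time_s: 34.17
tcp_pos: [0.668, 0.0143, 0.2681]
ee_rot: [[-0.206, -0.979, 0.012], [-0.979, 0.206, 0.002], [-0.004, -0.011, -1.0]]
wrist_force: [-0.1, 0.8, -1.8]
gripper_width: 0.686
```

Call:
drive_tool:
  series:
    - [0,0,-0.4,0]
    - [-0.35,0.3,-0.4,0]
    - [-0.73,0.57,-0.4,0]
    - [-0.73,0.57,-0.4,0]

```text
time_s: 34.67
tcp_pos: [0.615, 0.117, 0.309]
ee_rot: [[-0.202, -0.979, -0.002], [-0.979, 0.202, 0.0], [-0.0, 0.002, -1.0]]
wrist_force: [-0.2, -1.1, -2.2]
gripper_width: 0.686
```

Call:
drive_tool:
  series:
    - [-0.35,0.3,0,-0.1]
    - [-0.74,0.58,0,-0.2]
    - [-0.74,0.58,0,-0.2]
    - [-0.74,0.58,0,-0.2]
    - [-0.74,0.58,0,-0.2]
    - [-0.74,0.58,0,-0.2]

```text
time_s: 35.42
tcp_pos: [0.5674, 0.2141, 0.3099]
ee_rot: [[0.189, -0.982, -0.0], [-0.982, -0.189, -0.0], [0.0, 0.0, -1.0]]
wrist_force: [0.6, 0.0, -1.1]
gripper_width: 0.685
```

```bash
python3 - <<'E'
from h import *
s=st(); c=cam("wrist"); cv2.imwrite("pics/w12.png",c["color"]); R=s["ee_rot"]; t=s["tcp_pos"]
H=cv2.cvtColor(c["color"],cv2.COLOR_BGR2HSV)
d=np.array([[.567,.2149]])-t[:2]; print("to slot (tool mm)",np.r_[d[0],0]@R*1000)
# where tray edges should be (tray frame from earlier: slot centre at .567,.2149, yaw 11.1)
a=np.radians(11.1); Q=np.array([[np.cos(a),-np.sin(a)],[np.sin(a),np.cos(a)]])
for n,q in dict(yin=(0,-22.5),yout=(0,-27.5),L=(48,-20),Rr=(-48,-20),Rin=(-38,-20)).items(): print(n,proj(c,np.r_[np.array([.567,.2149])+Q@np.array(q)/1000,.028]))
for n,q in dict(kfront=(0,.02),kl=(-.036,.02),kr=(.036,.02),cl=(-.055,0),cr=(.055,0)).items(): print(n,proj(c,t+R@np.r_[np.array([q[1],q[0]]),.1225]))
for u in (270,285): print(u,[(v,*H[v,u].tolist()) for v in range(150,232,2)])
E
```

```text
t 35.42 tcp [567.4 214.1 309.9] y-yaw -169.11 tilt [-0.0003 -0.0003] F [ 0.6  0.  -1.1] M [ 0.07  0.02 -0.  ] w 59.6 j [ 36.  20.  -1.   0. -70. -25.]
to slot (tool mm) [-8.80048099e-01  2.26373286e-01 -8.15807937e-05]
yin [[276.36041406 156.58546847]]
yout [[276.35076053 151.94625992]]
L [[232.10630647 159.00212875]]
Rr [[320.62202487 158.78531087]]
Rin [[311.40203003 158.80789511]]
kfront [[276.66267472 188.84115015]]
kl [[220.1598419  188.77361583]]
kr [[333.15207683 188.90866841]]
cl [[192.15655297 218.78928914]]
cr [[361.02866066 218.98045702]]
270 [(150, 24, 13, 98), (152, 38, 14, 71), (154, 60, 2, 103), (156, 40, 8, 96), (158, 15, 10, 99), (160, 50, 7, 104), (162, 45, 5, 104), (164, 40, 8, 101), (166, 10, 8, 100), (168, 45, 5, 99), (170, 15, 5, 98), (172, 40, 8, 100), (174, 0, 3, 98), (176, 30, 3, 101), (178, 20, 8, 99), (180, 60, 5, 99), (182, 40, 7, 108), (184, 45, 4, 114), (186, 109, 35, 103), (188, 110, 163, 91), (190, 111, 156, 95), (192, 109, 165, 105), (194, 111, 168, 111), (196, 111, 171, 146), (198, 110, 177, 150), (200, 110, 177, 151), (202, 110, 177, 151), (204, 110
[... 419 characters left out ...]
01), (164, 75, 5, 101), (166, 150, 3, 99), (168, 15, 5, 98), (170, 60, 2, 103), (172, 0, 3, 100), (174, 30, 5, 99), (176, 45, 5, 101), (178, 30, 5, 99), (180, 60, 5, 101), (182, 15, 5, 111), (184, 50, 7, 115), (186, 110, 29, 104), (188, 112, 146, 94), (190, 110, 163, 97), (192, 111, 160, 115), (194, 110, 165, 108), (196, 110, 179, 141), (198, 110, 174, 151), (200, 110, 178, 149), (202, 110, 177, 151), (204, 110, 182, 146), (206, 111, 158, 102), (208, 108, 172, 92), (210, 110, 172, 92), (212, 111, 156, 95), (214, 111, 150, 95), (216, 110, 172, 92), (218, 110, 169, 92), (220, 111, 162, 96), (222, 111, 168, 94), (224, 110, 168, 94), (226, 109, 186, 92), (228, 110, 174, 94), (230, 109, 186, 92)]
```

```bash
python3 - <<'E'
from h import *
s=st(); c=cam("wrist"); R=s["ee_rot"]; t=s["tcp_pos"]
H=cv2.cvtColor(c["color"],cv2.COLOR_BGR2HSV)
for u in (255,265,290): print(u,[(v,int(H[v,u,2])) for v in range(136,164)])
for v in (165,175): print(v,[(u,int(H[v,u,2]),int(H[v,u,1])) for u in list(range(222,250))],[(u,int(H[v,u,2])) for u in range(302,328)])
for v in (146,147,148,151,152): print(v,((cast(c,[(276,v)],.028)-t)@R*1000).round(1))
print("k front bottom", ((cast(c,[(276,186.8)],t[2]-.1425)-t)@R*1000).round(1))
w=cv2.imread("pics/w9.png"); print("w9",[(v,w[v,280].max()) for v in range(88,102)])
E
```

```text
t 35.48 tcp [567.3 214.2 309.9] y-yaw -169.1 tilt [-0.0002 -0.0002] F [-1.  -0.1 -1.4] M [ 0.07 -0.05  0.03] w 59.9 j [ 36.  20.  -1.   0. -70. -25.]
255 [(136, 144), (137, 147), (138, 148), (139, 147), (140, 146), (141, 146), (142, 146), (143, 141), (144, 144), (145, 142), (146, 147), (147, 145), (148, 145), (149, 139), (150, 93), (151, 70), (152, 71), (153, 106), (154, 104), (155, 101), (156, 93), (157, 86), (158, 99), (159, 101), (160, 100), (161, 105), (162, 99), (163, 100)]
265 [(136, 149), (137, 147), (138, 147), (139, 147), (140, 147), (141, 150), (142, 149), (143, 149), (144, 148), (145, 147), (146, 148), (147, 149), (148, 147), (149, 144), (150, 98), (151, 70), (152, 72), (153, 102), (154, 102), (155, 100), (156, 92), (157, 83), (158, 102), (159, 102), (160, 101), (161, 103), (162, 102), (163, 101)]
290 [(136, 147), (137, 147), (138, 147), (139, 146), (140, 147), (141, 147), (142, 147), (143, 147), (144, 149), (145, 149), (146, 148), (147, 148), (148, 149), (149, 141), (150, 86), (151, 68), (152, 78), (153, 106), (154, 106), (155, 98), (156, 95), (157, 87), (158, 99), (159, 
[... 1345 characters left out ...]
 (308, 103), (309, 93), (310, 77), (311, 63), (312, 84), (313, 99), (314, 100), (315, 102), (316, 102), (317, 102), (318, 101), (319, 101), (320, 115), (321, 183), (322, 222), (323, 225), (324, 226), (325, 224), (326, 224), (327, 224)]
146 [[ 32.9  -0.4 281.9]]
147 [[ 31.9  -0.4 281.9]]
148 [[ 30.8  -0.4 281.9]]
151 [[ 27.6  -0.4 281.9]]
152 [[ 26.5  -0.4 281.9]]
k front bottom [[ 17.2  -0.4 142.5]]
w9 [(88, np.uint8(166)), (89, np.uint8(166)), (90, np.uint8(167)), (91, np.uint8(163)), (92, np.uint8(128)), (93, np.uint8(116)), (94, np.uint8(122)), (95, np.uint8(120)), (96, np.uint8(118)), (97, np.uint8(113)), (98, np.uint8(79)), (99, np.uint8(83)), (100, np.uint8(117)), (101, np.uint8(122))]
```

```bash
python3 - <<'E'
from h import *
s=st(); c=cam("wrist"); R=s["ee_rot"]; t=s["tcp_pos"]
H=cv2.cvtColor(c["color"],cv2.COLOR_BGR2HSV)
for u in (262,290): print(u,[(v,int(H[v,u,2]),int(H[v,u,1])) for v in list(range(183,208))+list(range(226,262))])
f=lambda v,dz:((cast(c,[(276,v)],t[2]-dz)-t)@R*1000)[0,0].round(1)
for n,x,dz in (("front bottom",20,.1425),("shoulder front",20,.1225),("block base",14,.1225),("block top",14,.0425)): print(n,proj(c,t+R@np.array([x/1e3,0,dz]))[0].round(1))
print(f(186.8,.1425),f(195.5,.1225),f(205.5,.1225))
print([(u,int(H[200,u,2]),int(H[200,u,1])) for u in list(range(180,215,2))+list(range(335,372,2))])
E
```

```text
t 35.52 tcp [567.3 214.4 310. ] y-yaw -169.08 tilt [-0.0001 -0.0001] F [-0.8  0.2 -1.2] M [ 0.1  -0.01  0.01] w 59.8 j [ 36.  20.  -1.   0. -70. -25.]
262 [(183, 45, 11), (184, 50, 15), (185, 50, 36), (186, 64, 84), (187, 87, 152), (188, 92, 152), (189, 94, 144), (190, 97, 155), (191, 101, 149), (192, 107, 167), (193, 99, 155), (194, 110, 160), (195, 134, 175), (196, 143, 180), (197, 146, 185), (198, 150, 180), (199, 151, 174), (200, 151, 177), (201, 152, 178), (202, 149, 181), (203, 152, 169), (204, 150, 175), (205, 132, 176), (206, 99, 173), (207, 93, 151), (226, 93, 167), (227, 95, 166), (228, 95, 153), (229, 93, 178), (230, 96, 159), (231, 93, 178), (232, 94, 163), (233, 92, 175), (234, 94, 176), (235, 98, 154), (236, 92, 172), (237, 95, 166), (238, 93, 175), (239, 97, 163), (240, 96, 165), (241, 95, 172), (242, 97, 166), (243, 94, 171), (244, 95, 166), (245, 104, 164), (246, 112, 173), (247, 120, 176), (248, 128, 187), (249, 137, 184), (250, 142, 183), (251, 144, 181), (252, 145, 183), (253, 147, 179), (254, 145, 176), (255, 102, 143), (256, 68, 53), (257, 60, 30), (258, 63, 12)
[... 1086 characters left out ...]
276.7 188.8]
block base [276.6 198. ]
block top [277.1 243.1]
17.2 15.6 9.0
[(180, 136, 98), (182, 140, 144), (184, 141, 141), (186, 140, 140), (188, 141, 141), (190, 142, 142), (192, 138, 153), (194, 138, 150), (196, 135, 153), (198, 108, 127), (200, 88, 99), (202, 129, 152), (204, 152, 159), (206, 155, 155), (208, 151, 162), (210, 152, 158), (212, 153, 160), (214, 151, 164), (335, 153, 158), (337, 151, 160), (339, 152, 159), (341, 154, 151), (343, 153, 158), (345, 155, 155), (347, 153, 153), (349, 152, 151), (351, 124, 132), (353, 91, 92), (355, 113, 117), (357, 133, 134), (359, 136, 133), (361, 134, 133), (363, 136, 141), (365, 133, 128), (367, 135, 132), (369, 133, 128), (371, 132, 129)]
```

```bash
python3 - <<'E'
from h import *
c=cam("wrist"); m=c["mount"]
def cfg(t,yaw,tilt):
    a=np.radians(yaw); z=np.array([tilt[0],tilt[1],-1.]); z/=np.linalg.norm(z); y=np.array([np.cos(a),np.sin(a),0]); y-=z*(y@z); y/=np.linalg.norm(y); R=np.c_[np.cross(y,z),y,z]
    d=dict(c); d["eye"]=R@m[:3,3]+t; d["attitude"]=R@m[:3,:3]; return d,R
t=np.array([.6707,.0137,.2416]); d,R=cfg(t,168.16,(.0038,.0001))
for n,v,z in (("front bottom",164.7,0),("shoulder front",168.8,.02),("block base",176,.02),("block top",193.,.1)):
    print(n,((cast(d,[(280,v)],z)-t)@R*1000)[0,0].round(1))
E
```

```text
front bottom 18.5
shoulder front 17.6
block base 10.9
block top 13.0
```

Call:
drive_tool:
  series:
    - [0.012,0.006,0,-0.0016]
    - [0.012,0.006,0.25,-0.0016]
    - [0.012,0.006,0.45,-0.0016]
    - [0.012,0.006,0.45,-0.0016]
    - [0.012,0.006,0.5,-0.0016]
    - [0.012,0.006,0.55,-0.0016]
    - [0.012,0.006,0.6,-0.0016]
    - [0.012,0.006,0.6,-0.0016]

```text
time_s: 36.62
tcp_pos: [0.5663, 0.2135, 0.2377]
ee_rot: [[0.194, -0.981, -0.001], [-0.981, -0.194, -0.001], [0.0, 0.001, -1.0]]
wrist_force: [0.2, 0.3, -0.9]
gripper_width: 0.69
```

```bash
python3 - <<'E'
from h import *
s=st(); c=cam("wrist"); R=s["ee_rot"]; t=s["tcp_pos"]
H=cv2.cvtColor(c["color"],cv2.COLOR_BGR2HSV)
for u in (262,292): print(u,[(v,int(H[v,u,2]),int(H[v,u,1])) for v in range(128,200)])
for n,x,dz in (("front bottom",20,.1425),("shoulder front",20,.1225)): print(n,proj(c,t+R@np.array([x/1e3,0,dz]))[0].round(1))
for v in (165,): print(v,[(u,int(H[v,u,2]),int(H[v,u,1])) for u in list(range(200,240))],[(u,int(H[v,u,2])) for u in range(310,350)])
E
```

```text
t 36.62 tcp [566.3 213.5 237.7] y-yaw -168.81 tilt [-0.0009 -0.0005] F [ 0.2  0.3 -0.9] M [ 0.07 -0.03 -0.05] w 60.0 j [ 36.  23.  -7.  -0. -61. -25.]
262 [(128, 59, 13), (129, 60, 17), (130, 59, 9), (131, 61, 8), (132, 64, 32), (133, 101, 40), (134, 145, 28), (135, 151, 24), (136, 150, 22), (137, 148, 21), (138, 148, 26), (139, 152, 25), (140, 148, 21), (141, 146, 21), (142, 149, 21), (143, 151, 24), (144, 149, 24), (145, 149, 22), (146, 149, 24), (147, 150, 25), (148, 151, 25), (149, 149, 24), (150, 149, 24), (151, 150, 22), (152, 148, 26), (153, 148, 22), (154, 149, 22), (155, 145, 21), (156, 146, 24), (157, 140, 22), (158, 98, 18), (159, 71, 11), (160, 66, 4), (161, 67, 4), (162, 94, 3), (163, 106, 7), (164, 102, 10), (165, 99, 3), (166, 95, 8), (167, 87, 6), (168, 97, 3), (169, 102, 3), (170, 100, 3), (171, 101, 3), (172, 99, 3), (173, 101, 8), (174, 98, 3), (175, 101, 5), (176, 100, 8), (177, 99, 3), (178, 102, 5), (179, 100, 3), (180, 101, 5), (181, 102, 8), (182, 98, 5), (183, 101, 8), (184, 99, 8), (185, 96, 3), (186, 95, 38), (187, 91, 129), (188, 91, 154), (189, 92, 158), 
[... 1766 characters left out ...]
, (226, 187, 180), (227, 186, 180), (228, 179, 162), (229, 151, 123), (230, 122, 67), (231, 107, 24), (232, 104, 12), (233, 101, 5), (234, 101, 8), (235, 97, 5), (236, 103, 10), (237, 99, 8), (238, 100, 3), (239, 98, 8)] [(310, 103), (311, 101), (312, 101), (313, 104), (314, 100), (315, 102), (316, 101), (317, 102), (318, 103), (319, 100), (320, 101), (321, 102), (322, 102), (323, 101), (324, 101), (325, 102), (326, 103), (327, 104), (328, 99), (329, 103), (330, 106), (331, 131), (332, 148), (333, 150), (334, 151), (335, 149), (336, 151), (337, 151), (338, 149), (339, 153), (340, 150), (341, 149), (342, 151), (343, 148), (344, 150), (345, 148), (346, 149), (347, 148), (348, 151), (349, 149)]
```

Call:
drive_tool:
  series:
    - [0,0,0.1,0]
    - [0,0,0.2,0]
    - [0,0,0.3,0]
    - [0,0,0.4,0]
    - [0,0,0.49,0]
    - [0,0,0.49,0]
    - [0,0,0.49,0]

```text
time_s: 37.55
tcp_pos: [0.5668, 0.2138, 0.1797]
ee_rot: [[0.194, -0.981, 0.001], [-0.981, -0.194, 0.0], [-0.0, -0.001, -1.0]]
wrist_force: [0.0, 0.1, -1.0]
gripper_width: 0.687
```

```bash
python3 - <<'E'
from h import *
s=st(); c=cam("wrist"); R=s["ee_rot"]; t=s["tcp_pos"]
H=cv2.cvtColor(c["color"],cv2.COLOR_BGR2HSV)
for u in (262,292): print(u,[(v,int(H[v,u,2]),int(H[v,u,1])) for v in range(164,199)])
for n,x,dz in (("front bottom",20,.1425),("shoulder front",20,.1225),("yin",22.5,t[2]-.028),("yout",27.5,t[2]-.028)): print(n,proj(c,t+R@np.array([x/1e3,0,dz]))[0].round(1))
for v in (168,180,): print(v,[(u,int(H[v,u,2]),int(H[v,u,1])) for u in list(range(196,232))],[(u,int(H[v,u,2])) for u in range(320,356)])
E
```

```text
t 37.55 tcp [566.8 213.8 179.7] y-yaw -168.79 tilt [0.0008 0.0002] F [ 0.   0.1 -1. ] M [ 0.09 -0.08 -0.02] w 59.8 j [ 36.  26. -11.   0. -53. -25.]
262 [(164, 147, 23), (165, 148, 22), (166, 143, 21), (167, 85, 18), (168, 65, 4), (169, 68, 8), (170, 64, 12), (171, 67, 8), (172, 79, 13), (173, 101, 5), (174, 106, 0), (175, 103, 5), (176, 100, 5), (177, 97, 0), (178, 90, 8), (179, 82, 3), (180, 98, 3), (181, 97, 3), (182, 102, 8), (183, 102, 5), (184, 101, 10), (185, 99, 5), (186, 99, 39), (187, 93, 121), (188, 95, 153), (189, 95, 153), (190, 98, 159), (191, 103, 161), (192, 107, 157), (193, 102, 153), (194, 114, 166), (195, 137, 173), (196, 148, 176), (197, 153, 173), (198, 153, 175)]
292 [(164, 147, 19), (165, 147, 24), (166, 142, 23), (167, 85, 12), (168, 64, 8), (169, 64, 4), (170, 65, 12), (171, 64, 0), (172, 73, 3), (173, 97, 8), (174, 103, 5), (175, 102, 3), (176, 103, 2), (177, 97, 0), (178, 91, 3), (179, 85, 3), (180, 95, 3), (181, 101, 3), (182, 100, 8), (183, 102, 8), (184, 97, 3), (185, 98, 10), (186, 95, 43), (187, 94, 125), (188, 89, 166), (189, 96, 157), (190, 99, 155),
[... 1530 characters left out ...]
76), (215, 189, 178), (216, 187, 179), (217, 188, 179), (218, 186, 180), (219, 187, 179), (220, 187, 179), (221, 186, 180), (222, 186, 178), (223, 180, 179), (224, 143, 173), (225, 104, 140), (226, 95, 137), (227, 89, 135), (228, 93, 121), (229, 99, 41), (230, 102, 5), (231, 101, 3)] [(320, 97), (321, 98), (322, 98), (323, 98), (324, 98), (325, 91), (326, 75), (327, 57), (328, 61), (329, 58), (330, 64), (331, 86), (332, 98), (333, 101), (334, 100), (335, 99), (336, 100), (337, 99), (338, 101), (339, 102), (340, 103), (341, 101), (342, 96), (343, 96), (344, 109), (345, 136), (346, 147), (347, 150), (348, 153), (349, 150), (350, 149), (351, 150), (352, 150), (353, 151), (354, 149), (355, 150)]
```

Call:
drive_tool:
  series:
    - [0.01,0.005,0,0]
    - [0.01,0.005,0,0]
    - [0.01,0.005,0.04,0]
    - [0.01,0.005,0.08,0]
    - [0.01,0.005,0.1,0]
    - [0.01,0.005,0.1,0]

```text
time_s: 38.35
tcp_pos: [0.566, 0.2123, 0.1669]
ee_rot: [[0.194, -0.981, -0.001], [-0.981, -0.194, -0.0], [0.0, 0.001, -1.0]]
wrist_force: [1.3, 0.7, -1.4]
gripper_width: 0.687
```

```bash
python3 - <<'E'
from h import *
s=st()
E
```

```text
t 38.35 tcp [566.  212.3 166.9] y-yaw -168.8 tilt [-0.0007 -0.0005] F [ 1.3  0.7 -1.4] M [ 0.09 -0.05 -0.01] w 59.8 j [ 36.  27. -12.  -0. -52. -25.]
```

Call:
drive_tool:
  series:
    - [0,0,0.008,0]
    - [0,0,0.016,0]
    - [0,0,0.025,0]
    - [0,0,0.025,0]

```text
time_s: 38.85
tcp_pos: [0.5661, 0.2123, 0.1642]
ee_rot: [[0.194, -0.981, -0.0], [-0.981, -0.194, -0.0], [0.0, 0.0, -1.0]]
wrist_force: [0.4, 0.9, -1.9]
gripper_width: 0.69
```

Call:
drive_tool:
  series:
    - [0,0,0.008,0]
    - [0,0,0.016,0]
    - [0,0,0.016,0]

```text
time_s: 39.22
tcp_pos: [0.5664, 0.2124, 0.1627]
ee_rot: [[0.194, -0.981, 0.001], [-0.981, -0.194, 0.0], [-0.0, -0.001, -1.0]]
wrist_force: [0.4, 0.9, 0.2]
gripper_width: 0.687
```

Call:
drive_tool:
  series:
    - [0,0,0.008,0]
    - [0,0,0.016,0]
    - [0,0,0.016,0]

```text
time_s: 39.6
tcp_pos: [0.5664, 0.2125, 0.1609]
ee_rot: [[0.194, -0.981, 0.001], [-0.981, -0.194, 0.0], [-0.0, -0.001, -1.0]]
wrist_force: [0.4, 0.1, 2.7]
gripper_width: 0.686
```

Call:
drive_tool:
  series:
    - [0,0,0.01,0]
    - [0,0,0.02,0]
    - [0,0,0.025,0]
    - [0,0,0.025,0]

```text
time_s: 40.1
tcp_pos: [0.5669, 0.2126, 0.159]
ee_rot: [[0.195, -0.981, 0.002], [-0.981, -0.195, 0.001], [-0.0, -0.002, -1.0]]
wrist_force: [-1.1, 0.0, 8.0]
gripper_width: 0.687
```

Call:
drive_tool:
  series:
    - [0,0,0.01,0]
    - [0,0,0.02,0]
    - [0,0,0.025,0]
    - [0,0,0.025,0]

```text
time_s: 40.6
tcp_pos: [0.5658, 0.2122, 0.1537]
ee_rot: [[0.194, -0.981, -0.001], [-0.981, -0.194, -0.0], [0.0, 0.001, -1.0]]
wrist_force: [0.3, 1.0, 0.9]
gripper_width: 0.687
```

```bash
python3 - <<'E'
from h import *
s=st()
E
```

```text
t 40.6 tcp [565.8 212.2 153.7] y-yaw -168.82 tilt [-0.0009 -0.0002] F [0.3 1.  0.9] M [ 0.17 -0.24 -0.03] w 59.7 j [ 36.  27. -13.  -0. -50. -25.]
```

Call:
drive_tool:
  series:
    - [0,0,0.01,0]
    - [0,0,0.02,0]
    - [0,0,0.02,0]

```text
time_s: 40.98
tcp_pos: [0.5656, 0.212, 0.1512]
ee_rot: [[0.194, -0.981, -0.002], [-0.981, -0.194, -0.001], [0.001, 0.002, -1.0]]
wrist_force: [-0.7, 0.1, -3.3]
gripper_width: 0.684
```

Call:
drive_tool:
  series:
    - [0,0,0.01,0]
    - [0,0,0.015,0]
    - [0,0,0.015,0]

```text
time_s: 41.35
tcp_pos: [0.5663, 0.2124, 0.1505]
ee_rot: [[0.194, -0.981, 0.0], [-0.981, -0.194, 0.0], [-0.0, -0.001, -1.0]]
wrist_force: [-0.9, 0.0, -1.6]
gripper_width: 0.687
```

```bash
python3 - <<'E'
from h import *
s=st()
E
```

```text
t 41.35 tcp [566.3 212.4 150.5] y-yaw -168.8 tilt [0.0005 0.0003] F [-0.9  0.  -1.6] M [0.01 0.04 0.05] w 59.8 j [ 36.  28. -13.   0. -50. -25.]
```

Call:
drive_tool:
  series:
    - [0,0,0.005,0]
    - [0,0,0.01,0]
    - [0,0,0.01,0]

```text
time_s: 41.72
tcp_pos: [0.5662, 0.2124, 0.1504]
ee_rot: [[0.195, -0.981, 0.001], [-0.981, -0.195, 0.0], [0.0, -0.001, -1.0]]
wrist_force: [-2.7, -0.4, 6.5]
gripper_width: 0.686
```

Call:
drive_tool:
  series:
    - [0,0,0.005,0]
    - [0,0,0.01,0]
    - [0,0,0.01,0]

```text
time_s: 42.1
tcp_pos: [0.5662, 0.2124, 0.1504]
ee_rot: [[0.195, -0.981, 0.001], [-0.981, -0.195, 0.0], [0.0, -0.001, -1.0]]
wrist_force: [-5.8, -2.2, 11.2]
gripper_width: 0.688
```

Call:
drive_tool:
  series:
    - [0,0,0.006,0]
    - [0,0,0.006,0]
    - [0,0,-0.01,0]
    - [0,0,-0.018,0]
    - [0,0,-0.018,0]

```text
time_s: 42.72
tcp_pos: [0.5664, 0.2125, 0.1505]
ee_rot: [[0.194, -0.981, 0.001], [-0.981, -0.194, 0.0], [-0.0, -0.001, -1.0]]
wrist_force: [-1.9, 0.1, 4.2]
gripper_width: 0.685
```

Call:
drive_tool:
  series:
    - [0,0,0,0]
    - [0,0,0,0]
    - [0,0,0,0]
    - [0,0,0,0]
  fingers: 84

```text
time_s: 43.22
tcp_pos: [0.5662, 0.2123, 0.1498]
ee_rot: [[0.194, -0.981, -0.0], [-0.981, -0.194, -0.0], [0.0, 0.0, -1.0]]
wrist_force: [-0.8, 0.8, -0.1]
gripper_width: 0.952
```

Call:
drive_tool:
  series:
    - [0,0,-0.1,0]
    - [0,0,-0.4,0]
    - [0,0,-0.8,0]
    - [0,0,-1,0]
    - [0,0,-1,0]
  fingers: 87

```text
time_s: 43.85
tcp_pos: [0.567, 0.2128, 0.2735]
ee_rot: [[0.194, -0.981, 0.006], [-0.981, -0.194, 0.003], [-0.002, -0.006, -1.0]]
wrist_force: [-0.2, -0.3, -0.4]
gripper_width: 0.998
```

Call:
drive_tool:
  series:
    - [-0.3,0,-0.3,0]
    - [-0.8,0,-0.4,0]
    - [-0.8,0,-0.4,0]
    - [-0.8,0,-0.4,0]
    - [-0.8,0,-0.4,0]

```text
time_s: 44.48
tcp_pos: [0.5474, 0.3054, 0.3171]
ee_rot: [[0.193, -0.981, -0.002], [-0.981, -0.193, -0.001], [0.001, 0.002, -1.0]]
wrist_force: [0.5, -0.7, -0.6]
gripper_width: 1.002
```

```bash
python3 - <<'E'
from h import *
s=st(); c=cam("wrist"); cv2.imwrite("pics/w20.png",c["color"]); R=s["ee_rot"]; t=s["tcp_pos"]
H=cv2.cvtColor(c["color"],cv2.COLOR_BGR2HSV)
a=np.radians(11.1); Q=np.array([[np.cos(a),-np.sin(a)],[np.sin(a),np.cos(a)]]); o=np.array([.567,.2149])
tray=lambda P:np.round((P[:,:2]-o)@Q*1000+[0,-80],1)
m=mask(c,(104,110,40),(125,255,255),(180,20,400,230)); b=cv2.boundingRect(big(m)); print("blue bbox",b)
m2=mask(c,(0,150,60),(6,255,255)); b2=cv2.boundingRect(big(m2)); print("red bbox",b2, "red -y top edge tray",tray(cast(c,[(b2[0]+b2[2]/2,b2[1])],.104)))
ct=big(m); print("block rect top z.108",rect(c,ct,.108))
u=b[0]+b[2]//2
for uu in (u-12,u+12): print(uu,[(v,int(H[v,uu,2]),int(H[v,uu,1])) for v in range(b[1]-12,min(b[1]+b[3]+10,225),2)])
for v in range(b[1]+2,b[1]+24,5): print(v,[(q,int(H[v,q,2]),int(H[v,q,1])) for q in range(u-70,u-28,2)],[(q,int(H[v,q,2]),int(H[v,q,1])) for q in range(u+28,u+70,2)])
T=cam("top")
for n,lo,hi,box,z in [("green",(50,80,20),(90,255,255),(120,150,290,300),.104),("red",(0,150,60),(6,255,255),(150,150,290,300),.104),("blue",(100,120,40),(125,255,255),(200,195,262,260),.108)]:
    try: print(n,rect(T,big(mask(T,lo,hi,box)),z))
    except Exception as e: print(n,e)
E
```

```text
t 44.48 tcp [547.4 305.4 317.1] y-yaw -168.87 tilt [-0.0016 -0.0014] F [ 0.5 -0.7 -0.6] M [ 0.07 -0.05 -0.04] w 87.2 j [ 44.  21.   3.  -0. -72. -33.]
blue bbox (218, 64, 115, 44)
red bbox (232, 110, 68, 79) red -y top edge tray [[  6.9 -57.2]]
block rect top z.108 [565.6 218.1  11.2  94.3  34. ]
263 [(52, 229, 14), (54, 226, 16), (56, 165, 20), (58, 163, 23), (60, 158, 23), (62, 125, 4), (64, 167, 147), (66, 219, 168), (68, 230, 165), (70, 233, 164), (72, 232, 164), (74, 234, 160), (76, 233, 162), (78, 232, 163), (80, 233, 161), (82, 233, 162), (84, 233, 163), (86, 233, 165), (88, 213, 171), (90, 169, 161), (92, 170, 162), (94, 158, 163), (96, 137, 158), (98, 98, 135), (100, 83, 104), (102, 163, 161), (104, 170, 165), (106, 149, 149), (108, 93, 52), (110, 106, 79), (112, 153, 167), (114, 164, 176), (116, 165, 173)]
287 [(52, 228, 15), (54, 229, 17), (56, 228, 16), (58, 226, 16), (60, 164, 22), (62, 125, 2), (64, 168, 150), (66, 219, 169), (68, 232, 166), (70, 233, 162), (72, 233, 162), (74, 232, 163), (76, 233, 165), (78, 232, 163), (80, 232, 164), (82, 230, 163), (84, 175, 160), (8
[... 3125 characters left out ...]
(217, 162, 25), (219, 159, 24), (221, 68, 4), (223, 59, 13), (225, 56, 23), (227, 122, 132), (229, 174, 155), (231, 171, 160), (233, 172, 154), (235, 173, 158), (237, 173, 156), (239, 151, 152), (241, 194, 174), (243, 228, 167), (245, 233, 164)] [(303, 173, 162), (305, 173, 162), (307, 165, 159), (309, 178, 170), (311, 160, 158), (313, 174, 163), (315, 173, 162), (317, 173, 165), (319, 172, 165), (321, 172, 163), (323, 116, 145), (325, 55, 42), (327, 57, 22), (329, 69, 4), (331, 157, 21), (333, 160, 24), (335, 159, 24), (337, 160, 24), (339, 160, 21), (341, 159, 21), (343, 158, 24)]
green [558.2 362.4 -78.2  48.5  32.8]
red [563.5 269.6 -78.   70.8  59. ]
blue [555.8 205.5  10.7 104.9  37.9]
```

```bash
python3 - <<'E'
from h import *
T=cam("top"); a=cv2.imread("pics/top0.png"); d=cv2.absdiff(a,T["color"])
print("roll diff",d[118:156,314:350].mean(),"cup diff",d[162:194,360:390].mean())
print(order.finish_job()); st()
E
```

```text
roll diff 13.52534113060429 cup diff 13.20486111111111
the job is handed in; nothing more can be done
None
the job is handed in; nothing more can be done
```

I packed the green tin, then the red tin, then pressed the blue keeper down, and handed the job in at about 45 s of the 72 s.

- **Green tin:** I pushed it to about 5 N against the end wall and 7 N against the long wall, then released it. The top camera showed it about 3 mm short of the end wall, and the scene camera hinted the same. The contact forces and the later wrist view said it was home.
- **Red tin:** I pushed it to about 6 N against green and 6 N against the long wall, then released it. In the wrist view no gap showed between the tins. Its grey-end face measured y = -57.2 mm after the keeper was in, against -57.5 mm ideal.
- **Keeper:** The vertical force reading rose to about 8 N (roughly 9 N of push, allowing for the keeper's weight), then dropped as the clips passed the rims. The keeper then stopped hard at 8 mm above the table, as expected, and held 11 N. After release, the clip-to-clip width in the image matched the width before insertion (about 111 px), so I judge both clips have sprung back.
- **Limits of the checks:** I used up the 12 pictures before the keeper grasp, so everything from there was checked from pixel values and forces only. The clip joints cannot be read directly.
- **Label roll and measuring cup:** I kept the arm away from both. The last top image differed from the first by about 13 grey levels around each. I did not establish the cause (possibly changed shadows), so that check does not confirm they were undisturbed.

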